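# Clamp a test bar with a ratchet-lever clamp

### The job

Clamp the loose grey test bar for a bending test: slide one end of it under the foot of the ratchet clamp, flat in the channel and fully home against the stop. Then swing the clamp's lever back and forth (clockwise seen from above tightens, the other way runs free) until the sprung foot is pressed down on the bar with its spring squeezed at least halfway. Leave the bar clamped, and do not push the white-capped reagent bottle or the specimen jar away.

Things in the scene. Friction and masses are not known exactly. Their poses are not given: they have to be found in the camera images.
- test_bar: loose plain grey plastic bar, 40 wide (its x) x 180 long (its y) x 24 high mm, about 0.2 kg, lying flat on the bench; origin at the centre of its underside; both ends are alike
- clamp: fixed grey C-frame clamp on a base plate 110 (x) x 190 (y, -90 to +100) x 14 mm high. Origin on the bench under the vertical spindle axis, z up; its -x side (lever) faces roughly the robot. The bar goes in along +y, through a channel at x = 0 on the plate top between steel lips 46 mm apart, 9 mm high, y -75 to +20, mouth flared from y -90. Its arm covers the channel from y = -28 on, underside z 85
- bar_seat (a point): point on the plate top in the channel where the middle of the bar's underside lies when it is fully home: (0, -65, 14) mm in the clamp's frame, same axes. The bar lies along y; its outer 65 mm then stick out beyond the base plate, 14 mm above the bench
- lever_grip (a point): point on the axis of the lever's upright black round grip (22 mm diameter, z 145 to 198 mm), at z = 172 mm, 135 mm from the spindle axis; it moves with the lever. The grip can be held from above with any finger direction; follow the arc round the spindle axis
- lever (a joint): lever angle in rad: 0 points to the clamp's -x, positive is clockwise from above (toward the clamp's +y); stops at +-0.75. It stays where it is left. Going up it drives the nut by a pawl (15 teeth, 0.42 rad apart, so up to a tooth of idle travel before it bites); going down it clicks back freely. About 4 to 6 N at the grip drive it
- ratchet_nut (a joint): turn of the nut in rad, 0 to 4.19 (end stop); it only goes up and drives the spindle down 30 mm per turn. Starts between 0 and 0.5; on a bar that is home the foot touches at about 2.9 and is squeezed halfway at about 3.6
- foot (a joint): how far the sprung foot (dark disc, 30 mm diameter, on the spindle axis) is pushed up, in m: 0 free, about 0.006 with the nut at its end stop on the bar; halfway is 0.003; 4 N per mm. The free foot's underside is 52 mm above the bench with the nut at 0, 14 mm above a bar that is home
- reagent_bottle: loose brown reagent bottle with a white cap, 60 mm diameter, 117 mm high, a bystander; origin at the centre of its underside
- specimen_jar: loose white specimen jar, 53 mm diameter, 62 mm high, a bystander; origin at the centre of its underside
- bar_stop (a point): centre of the steel stop face at the foot of the clamp's column, at (0, 25, 26) mm in the clamp's frame; the bar's end touches it when fully home
- hub_top (a point): spindle axis at the top of the lever's hub, (0, 0, 141) mm in the clamp's frame. Hub radius 27 mm, from z 118; the spindle end stands up to 163. The lever's stop pins are at x -30, y +-46, top z 150, on a bracket x -47 to +3, y -56 to +56, z 112 to 118

How it is judged (in metres and radians):
On the way, in this order (a step that is already met when the one before it is completed fails the run):
1. the bar lies flat in the channel, home against the stop, with the foot still free (y of test_bar in the frame of bar_seat above -0.006 m and x of test_bar in the frame of bar_seat between -0.006 and 0.006 m and z of test_bar in the frame of bar_seat below 0.004 m and value of joint foot below 0.001 m), for 0.2 s.
2. the lever has been worked until the foot's spring is squeezed by 3 mm (value of joint foot above 0.003 m), for 0.2 s.
At the end, for the whole second after the job is handed in: The bar lies flat in the channel, within 6 mm of home against the stop and 0.08 rad of straight, at rest, and the foot presses on it with its spring squeezed by at least 3 mm (y of test_bar in the frame of bar_seat above -0.006 m and x of test_bar in the frame of bar_seat between -0.006 and 0.006 m and z of test_bar in the frame of bar_seat between -0.003 and 0.003 m and angle between the y axis of test_bar and the y axis of bar_seat, either way round below 0.08 rad and value of joint foot above 0.003 m and linear speed of test_bar below 0.01 m/s); the robot touches nothing.
It fails at once if the reagent bottle is moved more than 30 mm (distance of reagent_bottle from where it was at the start of the episode above 0.03 m).
It fails at once if the specimen jar is moved more than 30 mm (distance of specimen_jar from where it was at the start of the episode above 0.03 m).
It also fails if it takes over 64 s, if anything falls off the work surface, if the arm or the gripper's body presses on something with over 40 N, if the wrist force passes 120 N, or if a joint passes its speed limit or range.

### The arm

A 7-joint arm with a two-finger parallel gripper is mounted at the origin on a cart in front of the work surface, level with it; the furniture and walls round the work are solid. World frame = base frame: x ahead of the robot, y to its left, z up, the work surface at z = 0. Lengths are in m, angles in degrees, forces in N, time in s.
With the tool pointing down it reaches from about 0.425 to 0.925 m from the base axis. Payload 6.8 kg.
Tool frame: the origin (TCP) lies between the finger pads; the fingertips stand 8 mm ahead of it and the grasp point (between the pads) lies 11 mm behind it; x points along the fingers, z is the direction in which the jaws open and shut, and the axes are right-handed (so a half turn about x gives the same grasp; the last joint's range is limited). The gripper opens to 88 mm and grips with 3 to 60 N. Pads are 20 mm wide; open, the fingers measure 115 mm over their backs; the gripper's body (75 mm by 178 mm) begins 61 mm behind the grasp point.
Start: joints at [64.051, 27.33, 1.283, 89.118, -0.659, 63.558, -4.761], TCP at [0.228, -0.635, 0.231] pointing down, gripper open.
Joint ranges: [-169.35, 169.35], [-19.33, 120.38], [-80.79, 83.38], [13.8, 139.57], [-78.32, 258.32], [9.67, 109.79], [-169.56, 169.56]. Speed limits (degrees/s): [136.94, 136.94, 180, 180, 180, 180, 180].

### API

Orientations are given as a 3x3 rotation matrix whose columns are the frame's x, y, z axes.
In Python, from plant import state, read_camera, camera_info, job_done gives the robot as it stands.
- The arm moves only by the tool move_arm, never from a script. Its argument "increments" is one flat list of numbers, 7 for each row, row after row: the shift along the world's x, y, z in cm, then the turn, a rotation vector about the world's x, y, z in rad, then the finger opening in cm, from 0 to 8.78. A call has exactly 5 rows; each row is the pose to reach, as a shift and turn from the pose commanded when the call began; what a row does not reach only later rows make up. A row lasts 1/8 s, in which the tool goes at most 62.5 mm and 10.7 degrees, less where a joint would pass 70% of its speed; a pose out of reach is approached as far as the arm can. A call with a gripper value outside its range is refused whole. The fingers move at their own pace and stop on an object; the grip force is fixed at half the most. Time passes only in rows, so rows that repeat a pose let the fingers close, or fill a call up. It gives the time, the measured TCP pose, the force and the opening at its end, in the units of the state.
- state(): the state, without advancing time (a new reading comes with each control period).
- read_camera(name): name is "scene" or "top" or "wrist"; returns the picture (400x640x3 uint8, red, green, blue); there is no depth.
- camera_info(name): a dict with "K" (3x3 intrinsics, pixels), "R" (3x3) and "t" (3): a world point X has camera coordinates R X + t. Camera axes: x right, y down, z forward; pixel columns grow to the right and rows downward; lengths in m; the calibration is good to about 2 mm. The wrist camera is an equidistant fisheye: a pixel r from the principal point sees the ray r / f radians off the axis. A picture is of the moment at which its call begins: read the wrist's pose just before it. camera_info takes no time and is no camera call; for the wrist camera it gives the pose at the moment of the call.
- job_done(): hands the job in, once; it reports no verdict.
The state is a dict: "clock": time; "joint_positions": joint angles; "joint_velocities": joint speeds; "joint_efforts": joint torques, N m; "eef_pos": TCP position; "eef_rot": TCP orientation; "contact_force": force on the tool from outside, world axes, zero at the start; "wrist_torque": the same for the moment, N m; "width": finger opening in m.
Only numpy, scipy, OpenCV 4.12 (cv2) and the standard library are available. Lean on these libraries where they do the work, as an engineer would, in place of code of your own. Each camera call takes 0.05 s, during which the arm holds its last target.

## Working session

There is one attempt and no reset: what is moved stays moved. The work goes in short steps, Python scripts to look and compute and a tool call to move; the robot and the scene stay as the last step left them, time stands still between calls to the robot, and variables do not carry over. Pictures are saved under pics/ and viewed, and the job is handed in when it is done.

Besides the shell and the picture viewer there is one more tool, called after "Request:" as name(argument=value, ...), one argument or row to a line, values as JSON. move_arm: Moves the arm, as the interface text tells. Its arguments: {"type":"object","properties":{"increments":{"type":"array"}},"required":["increments"]}

```bash
mkdir -p pics; ls
python3 - <<'E'
from plant import *
import cv2
s=state(); print(s)
for n in ("scene","top","wrist"):
    print(n,camera_info(n)); cv2.imwrite(f"pics/{n}0.png",read_camera(n)[:,:,::-1])
E
```

```text
pics
{'clock': 0.0, 'joint_positions': array([64.05088231, 27.37384396,  1.28031394, 89.176843  , -0.6566827 ,
       63.55843986, -4.76002343]), 'joint_velocities': array([-0.07182741, -0.03470552,  0.07594464,  0.03359064,  0.03617701,
        0.01883352,  0.02171323]), 'joint_efforts': array([ 6.17819769e-04, -5.82847345e+01,  1.53479867e+00, -2.72604901e+01,
       -5.43891639e-02,  1.69445027e-02,  1.36251997e-04]), 'eef_pos': array([ 0.22793076, -0.63473558,  0.22971551]), 'eef_rot': array([[-7.55875378e-04,  9.41125003e-01,  3.38057919e-01],
       [ 1.60759898e-03,  3.38058722e-01, -9.41123645e-01],
       [-9.99998422e-01, -1.67910627e-04, -1.76848186e-03]]), 'contact_force': array([-0.27291563,  0.00193619,  0.38277155]), 'wrist_torque': array([-0.01988316, -0.01335206, -0.02251618]), 'width': 0.08774578270302588}
scene {'K': array([[456.40601146,   0.        , 317.33935126],
       [  0.        , 456.40601146, 196.63379197],
       [  0.        ,   0.        ,   1.        ]]), 'R': array([[-0.81111025, -0.58443326,  0.02319331],
       [-0.27453988,  0.34540901, -0.8973964
[... 176 characters left out ...]
.        , 469.85276843, 200.92818898],
       [  0.        ,   0.        ,   1.        ]]), 'R': array([[-0.08420009, -0.9964479 ,  0.0013899 ],
       [-0.97473753,  0.08207581, -0.20772651],
       [ 0.20687456, -0.01884538, -0.97818596]]), 't': array([0.04924636, 0.61005375, 1.27283396])}
wrist {'K': array([[309.70691629,   0.        , 315.67909839],
       [  0.        , 309.70691629, 200.34958948],
       [  0.        ,   0.        ,   1.        ]]), 'R': array([[ 3.37231211e-01, -9.41421627e-01, -6.55995359e-04],
       [-9.13022300e-01, -3.27227853e-01,  2.43540987e-01],
       [-2.29489412e-01, -8.15306834e-02, -9.69890384e-01]]), 't': array([-0.67518116, -0.0292339 ,  0.38965259])}
```

View pics/top0.png

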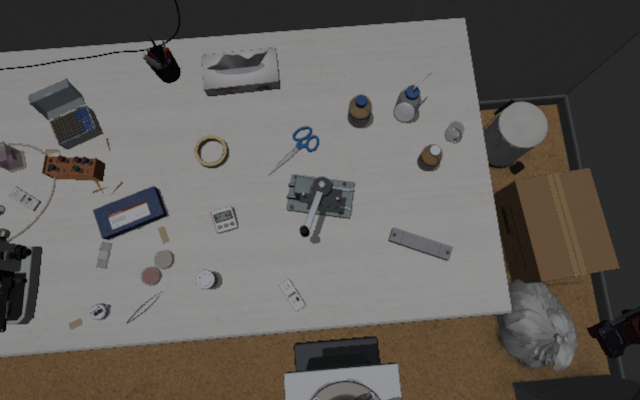

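View pics/scene0.png

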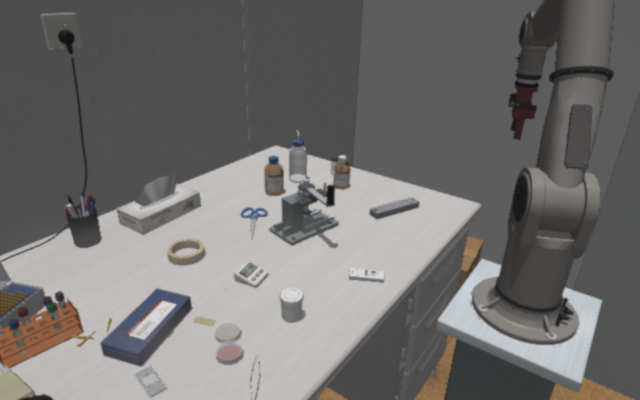

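View pics/wrist0.png

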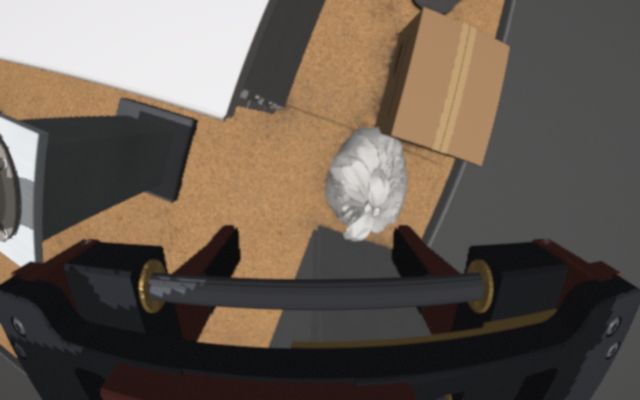

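The top view shows the clamp at about (320,197), its lever grip at (304,231), the bar at (420,244), the white-capped bottle at (431,156) and white jars at (206,280) and (455,131). I'll enlarge it.

```bash
cat > h.py <<'E'
from plant import *
import cv2, numpy as np
def ray(n,u,v,info=None):
    c=info or camera_info(n); K,R,t=c["K"],c["R"],c["t"]
    p=np.array([(u-K[0,2])/K[0,0],(v-K[1,2])/K[1,1]])
    if n=="wrist":
        r=np.hypot(*p); d=np.array([*(p/max(r,1e-9)*np.sin(r)),np.cos(r)])
    else: d=np.array([*p,1.])
    return -R.T@t, R.T@d
def onz(n,u,v,z,info=None):
    o,d=ray(n,u,v,info); return o+d*(z-o[2])/d[2]
def proj(n,X,info=None):
    c=info or camera_info(n);K=c["K"];x=c["R"]@np.asarray(X,float)+c["t"]
    if n=="wrist":
        r=np.hypot(x[0],x[1]);th=np.arctan2(r,x[2]);q=x[:2]/max(r,1e-9)*th
    else: q=x[:2]/x[2]
    return q*K[0,0]+K[:2,2]
E
python3 - <<'E'
from h import *
im=cv2.imread("pics/top0.png"); c=im[130:270,270:470]
c=cv2.resize(c,None,fx=4,fy=4,interpolation=cv2.INTER_CUBIC)
c=np.clip(c.astype(float)*1.6,0,255).astype('uint8')
cv2.imwrite("pics/topc.png",c)
im=cv2.imread("pics/scene0.png"); c=im[140:260,240:440]
cv2.imwrite("pics/scenec.png",cv2.resize(c,None,fx=4,fy=4,interpolation=cv2.INTER_CUBIC))
for n,u,v,z in [("clamp",320,197,.014),("grip",304,231,.198),("hub",322,186,.163),("bar",420,244,.024),("bottle",431,150,.117),("j1",206,273,.06),("j2",455,131,.06)]: print(n,onz("top",u,v,z))
E
```

```text
clamp [0.6361748  0.01624278 0.014     ]
grip [0.51136983 0.06444259 0.198     ]
hub [0.63246013 0.00928572 0.163     ]
bar [ 0.47179107 -0.25916547  0.024     ]
bottle [ 0.72143478 -0.30333508  0.117     ]
j1 [0.43806604 0.34779083 0.06      ]
j2 [ 0.79122382 -0.39631846  0.06      ]
```

View pics/topc.png

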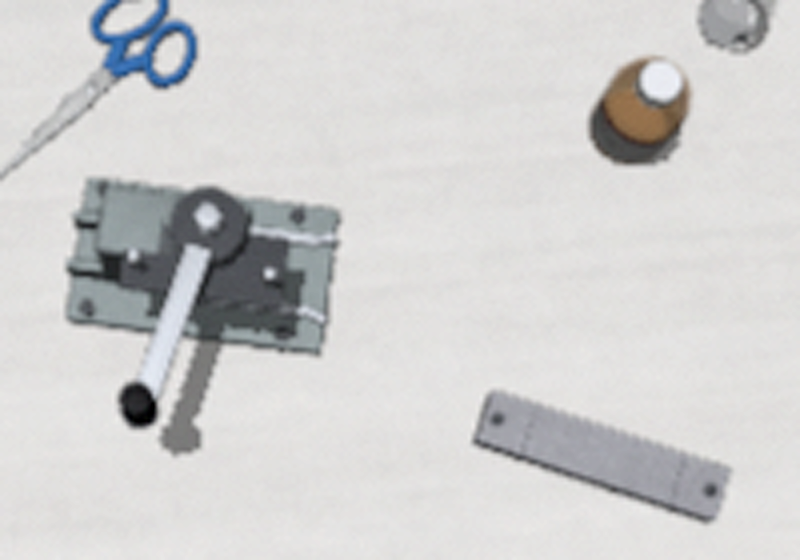

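View pics/scenec.png

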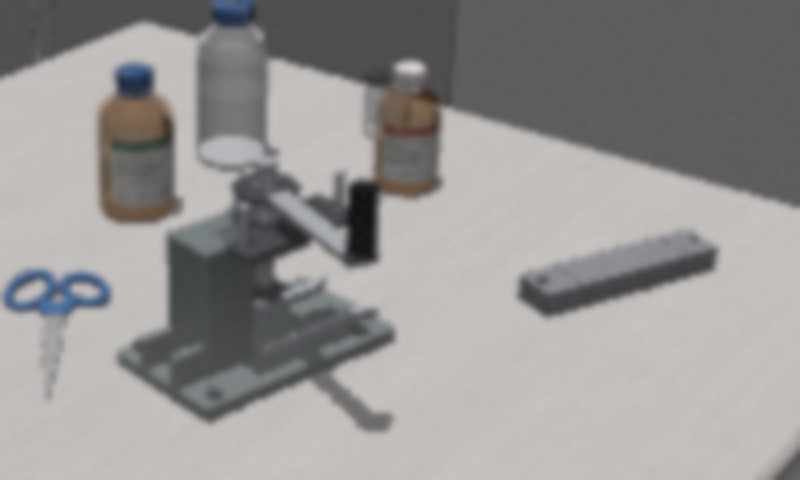

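Run:
```python
from h import *
im=cv2.imread("pics/top0.png"); hsv=cv2.cvtColor(im,cv2.COLOR_BGR2HSV)
P=[onz("top",270+u/4-.375,130+v/4-.375,.014)[:2] for u,v in [(88,178),(342,208),(320,354),(65,320)]]
# local: left=+y, far=+x
L=np.array([[.055,.1],[.055,-.09],[-.055,-.09],[-.055,.1]])
P=np.array(P);print(np.round(P,4)); 
for k in range(4): print(np.linalg.norm(P[k]-P[(k+1)%4]))
def kabsch(L,P):
    a=L-L.mean(0);b=P-P.mean(0)
    th=np.arctan2((a[:,0]*b[:,1]-a[:,1]*b[:,0]).sum(),(a*b).sum())
    R=np.array([[np.cos(th),-np.sin(th)],[np.sin(th),np.cos(th)]]);return th,P.mean(0)-R@L.mean(0),R
th,o,R=kabsch(L,P);print("clamp yaw",np.degrees(th),"o",o,"res",P-(L@R.T+o))
for n,u,v,z in [("hub",208,214,.163),("grip",138,397,.198),("pinL",134,257,.15),("pinR",270,272,.15),("cap",660,80,.117)]:
    w=onz("top",270+u/4-.375,130+v/4-.375,z)[:2]; print(n,w,"in clamp",R.T@(w-o))
# bar mask
g=cv2.cvtColor(im,cv2.COLOR_BGR2GRAY); m=((g<150)&(g>20)).astype('uint8'); 
print(g[244,415:425], g[220,415:425])
sub=np.zeros_like(m); sub[222:265,380:460]=m[222:265,380:460]
cs,_=cv2.findContours(sub,cv2.RETR_EXTERNAL,cv2.CHAIN_APPROX_NONE); c=max(cs,key=cv2.contourArea)
print(cv2.contourArea(c),cv2.minAreaRect(c),cv2.boxPoints(cv2.minAreaRect(c)))
cv2.imwrite("pics/m.png",sub*255)
```

```text
[[ 0.7131  0.0951]
 [ 0.6742 -0.0919]
 [ 0.5657 -0.0651]
 [ 0.6067  0.1194]]
0.19099183694011052
0.11173523296859708
0.18902698380207322
0.10915964558909208
clamp yaw -12.448611843306958 o [0.6388302  0.00947912] res [[-9.85521883e-04 -1.72458308e-04]
 [ 1.02995660e-03 -1.61916319e-03]
 [-4.68577469e-05  1.39956696e-03]
 [ 2.42302542e-06  3.92054540e-04]]
hub [0.64036224 0.00963286] in clamp [0.00146288 0.00048038]
grip [0.51673352 0.063728  ] in clamp [-0.13092025  0.02665383]
pinL [0.61833479 0.06106393] in clamp [-0.03113337  0.04595397]
pinR [ 0.6005309  -0.02837306] in clamp [-0.0292393  -0.04521821]
cap [ 0.72167469 -0.31358003] in clamp [ 0.15053669 -0.29760567]
[105 103 103 104 103 105 103 104 105 103] [144 144 142 141 142 140 141 140 141 142]
3318.0 ((419.5, 243.0), (42.0, 79.0), 90.0) [[380. 222.]
 [459. 222.]
 [459. 264.]
 [380. 264.]]
```

Run:
```python
from h import *
im=cv2.imread("pics/top0.png")
g=cv2.cvtColor(im,cv2.COLOR_BGR2GRAY); 
for lo in (0,85):
    m=((g<124)&(g>lo)).astype('uint8'); sub=np.zeros_like(m); sub[222:265,380:460]=m[222:265,380:460]
    cs,_=cv2.findContours(sub,cv2.RETR_EXTERNAL,cv2.CHAIN_APPROX_NONE); c=max(cs,key=cv2.contourArea)
    q=cv2.boxPoints(cv2.minAreaRect(c)); W=np.array([onz("top",u,v,.024)[:2] for u,v in q])
    print(q.round(1).tolist(),W.round(4).tolist(),W.mean(0),[np.linalg.norm(W[k]-W[(k+1)%4]).round(4) for k in range(4)],[np.degrees(np.arctan2(*(W[(k+1)%4]-W[k])[::-1])).round(2) for k in range(4)])
```

```text
[[386.5, 241.8000030517578], [391.3999938964844, 226.5], [452.79998779296875, 246.1999969482422], [447.8999938964844, 261.5]] [[0.4863, -0.1639], [0.5293, -0.183], [0.4575, -0.3524], [0.4153, -0.3323]] [ 0.47208427 -0.25791082] [np.float64(0.0471), np.float64(0.184), np.float64(0.0467), np.float64(0.1827)] [np.float64(-23.95), np.float64(-112.97), np.float64(154.53), np.float64(67.16)]
[[386.5, 241.8000030517578], [391.3999938964844, 226.5], [452.79998779296875, 246.1999969482422], [447.8999938964844, 261.5]] [[0.4863, -0.1639], [0.5293, -0.183], [0.4575, -0.3524], [0.4153, -0.3323]] [ 0.47208427 -0.25791082] [np.float64(0.0471), np.float64(0.184), np.float64(0.0467), np.float64(0.1827)] [np.float64(-23.95), np.float64(-112.97), np.float64(154.53), np.float64(67.16)]
```

Request:
move_arm(
  increments=[5,6,0,0,0,0.18,8.7,10,12,-1,0,0,0.36,8.7,14,18,-3,0,0,0.54,8.7,18,25,-5,0,0,0.72,8.7,22.9,33.3,-8,0,0,0.826,8.7],
)

```text
clock: 0.78
eef_pos: [0.4073, -0.385, 0.1783]
eef_rot: [[0.001, 0.385, 0.923], [-0.0, 0.923, -0.385], [-1.0, -0.0, 0.001]]
contact_force: [0.2, -0.3, 0.1]
width: 0.0869
```

Request:
move_arm(
  increments=[0,0,0,0,0,0,8.7,0,0,0,0,0,0,8.7,0,0,0,0,0,0,8.7,0,0,0,0,0,0,8.7,0,0,0,0,0,0,8.7],
)

```text
clock: 1.4
eef_pos: [0.406, -0.3874, 0.1787]
eef_rot: [[0.0, 0.391, 0.92], [-0.0, 0.92, -0.391], [-1.0, -0.0, 0.0]]
contact_force: [-0.7, 0.3, 0.2]
width: 0.0871
```

Run:
```python
from h import *
import pickle
i=camera_info("wrist");pickle.dump(i,open("w1.pkl","wb"))
im=read_camera("wrist")[:,:,::-1];cv2.imwrite("pics/w1.png",im)
print(-i["R"].T@i["t"])
for x in (-.02,.02):
  for y in (-.09,.09):
    th=np.radians(-22.9);X=np.array([.475,-.26,.024])+np.array([np.cos(th)*x-np.sin(th)*y,np.sin(th)*x+np.cos(th)*y,0]);print(x,y,proj("wrist",X,i))
```

```text
[ 0.43191778 -0.32727203  0.33349794]
-0.02 -0.09 [308.87229837 135.19795177]
-0.02 0.09 [308.7013966  -30.63956651]
0.02 -0.09 [349.0375885  135.33239864]
0.02 0.09 [347.22538357 -30.02339701]
```

View pics/w1.png

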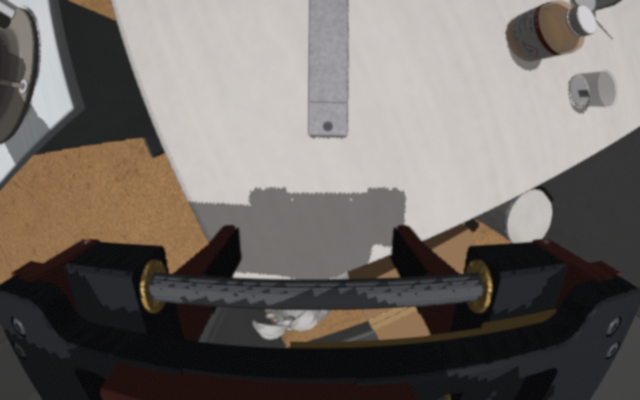

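Request:
move_arm(
  increments=[2.5,4.2,-3,0,0,0,8.7,5.1,8.5,-6,0,0,0,8.7,5.1,8.5,-11,0,0,0,8.7,5.1,8.5,-15,0,0,0,8.7,5.1,8.5,-16.7,0,0,0,8.7],
)

```text
clock: 2.08
eef_pos: [0.4563, -0.3011, 0.0096]
eef_rot: [[-0.003, 0.389, 0.921], [0.002, 0.921, -0.389], [-1.0, 0.0, -0.003]]
contact_force: [-0.8, 0.7, 0.5]
width: 0.0871
```

Request:
move_arm(
  increments=[0,0,0,0,0,0,5,0,0,0,0,0,0,3,0,0,0,0,0,0,3,0,0,0,0,0,0,3,0,0,0,0,0,0,3],
)

```text
clock: 2.7
eef_pos: [0.4573, -0.3018, 0.012]
eef_rot: [[0.0, 0.39, 0.921], [-0.0, 0.921, -0.39], [-1.0, -0.0, 0.0]]
contact_force: [-0.7, 0.6, 1.1]
width: 0.0406
```

Request:
move_arm(
  increments=[0,0,3,0,0,0,3,2,1,5,0,0,0.04,3,6,3.2,5,0,0,0.09,3,10,5.2,5,0,0,0.14,3,12.8,6.7,5,0,0,0.183,3],
)

```text
clock: 3.32
eef_pos: [0.5868, -0.2332, 0.0614]
eef_rot: [[0.0, 0.213, 0.977], [0.001, 0.977, -0.213], [-1.0, 0.001, 0.0]]
contact_force: [-0.2, -0.5, -1.6]
width: 0.0398
```

Run:
```python
from h import *
import pickle
s=state();print(s["eef_pos"],s["eef_rot"].round(3).tolist(),s["width"],s["contact_force"])
i=camera_info("wrist");pickle.dump(i,open("w2.pkl","wb"))
im=read_camera("wrist")[:,:,::-1];cv2.imwrite("pics/w2.png",im)
cv2.imwrite("pics/s2.png",cv2.resize(read_camera("scene")[140:260,240:440,::-1],None,fx=4,fy=4,interpolation=cv2.INTER_CUBIC))
th=np.radians(-12.45);R=np.array([[np.cos(th),-np.sin(th)],[np.sin(th),np.cos(th)]]);o=np.array([.6388,.0095])
for x,y,z in [(.055,-.09,.014),(-.055,-.09,.014),(.023,-.075,.023),(-.023,-.075,.023),(0,-.075,.014)]:
    print(x,y,proj("wrist",[*(R@[x,y]+o),z],i).round(1))
```

```text
[ 0.58680791 -0.2331583   0.06141866] [[0.0, 0.213, 0.977], [0.001, 0.977, -0.213], [-1.0, 0.001, 0.0]] 0.03979449652342487 [-0.21154976 -0.48125987 -1.62074046]
0.055 -0.09 [394.5  -4.8]
-0.055 -0.09 [232.5  -4.7]
0.023 -0.075 [348.7 -32.6]
-0.023 -0.075 [278.1 -32.6]
0 -0.075 [313.4 -27.6]
```

View pics/w2.png

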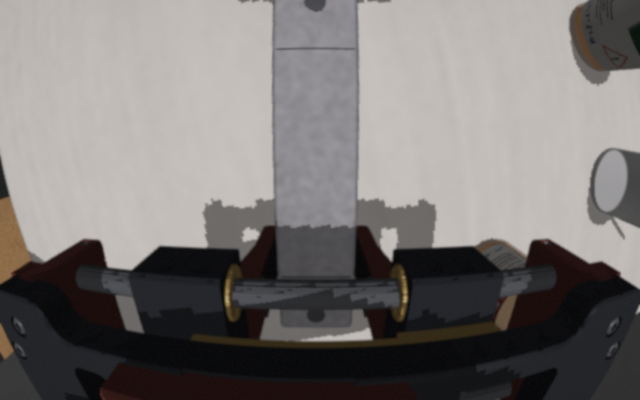

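View pics/s2.png

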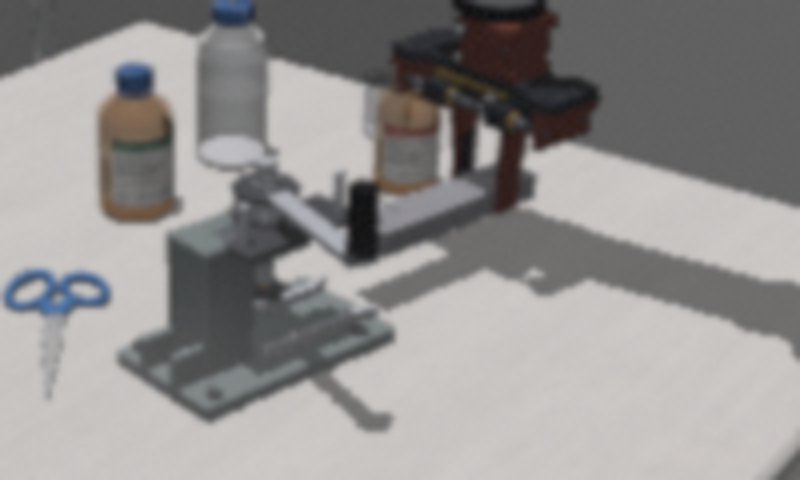

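Request:
move_arm(
  increments=[0,0,-1.5,0,0,0,3,0,0,-3.1,0,0,0,3,0.4,2,-3.1,0,0,0,3,0.4,2,-3.1,0,0,0,3,0.4,2,-3.1,0,0,0,3],
)

```text
clock: 4.05
eef_pos: [0.5898, -0.2145, 0.0311]
eef_rot: [[0.001, 0.215, 0.977], [-0.0, 0.977, -0.215], [-1.0, -0.0, 0.001]]
contact_force: [0.5, -0.6, -2.6]
width: 0.04
```

```bash
cat > look.py <<'E'
from h import *
import sys
tag=sys.argv[1]
s=state();print(s["clock"],s["eef_pos"],s["eef_rot"].round(3).tolist(),s["width"],s["contact_force"])
i=camera_info("wrist")
im=read_camera("wrist")[:,:,::-1]
c=cv2.resize(im[0:240,190:450],None,fx=3,fy=3,interpolation=cv2.INTER_CUBIC)[:600]
cv2.imwrite(f"pics/w{tag}.png",c)
cv2.imwrite(f"pics/s{tag}.png",cv2.resize(read_camera("scene")[140:260,240:440,::-1],None,fx=4,fy=4,interpolation=cv2.INTER_CUBIC))
th=np.radians(-12.45);R=np.array([[np.cos(th),-np.sin(th)],[np.sin(th),np.cos(th)]]);o=np.array([.6388,.0095])
e=R.T@(s["eef_pos"][:2]-o);print("tcp in clamp",e)
for x,y,z in [(.055,-.09,.014),(-.055,-.09,.014),(.023,-.075,.023),(-.023,-.075,.023),(.055,0,.014),(-.055,0,.014)]:
    p=proj("wrist",[*(R@[x,y]+o),z],i);print(x,y,z,p.round(1),"crop",((p-[190,0])*3).round(0))
E
python3 look.py 3
```

```text
4.05 [ 0.58982067 -0.21445314  0.0311261 ] [[0.001, 0.215, 0.977], [-0.0, 0.977, -0.215], [-1.0, -0.0, 0.001]] 0.039975763697956794 [ 0.45522228 -0.63632575 -2.61745565]
tcp in clamp [ 0.00045396 -0.22924611]
0.055 -0.09 0.014 [409.5   4.1] crop [658.  12.]
-0.055 -0.09 0.014 [219.4   4.3] crop [88. 13.]
0.023 -0.075 0.023 [356.4 -29.4] crop [499. -88.]
-0.023 -0.075 0.023 [272.4 -29.4] crop [247. -88.]
0.055 0 0.014 [ 398.4 -105.7] crop [ 625. -317.]
-0.055 0 0.014 [ 230.8 -105.5] crop [ 123. -317.]
```

View pics/w3.png

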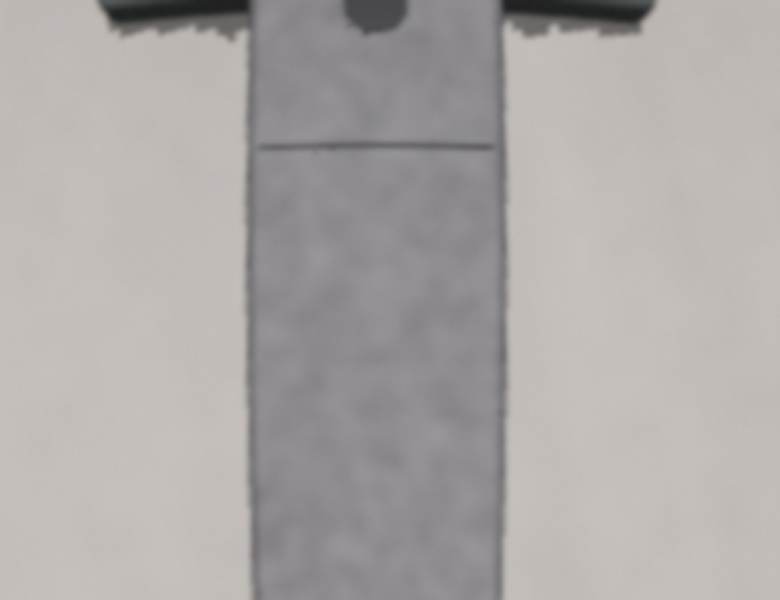

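View pics/s3.png

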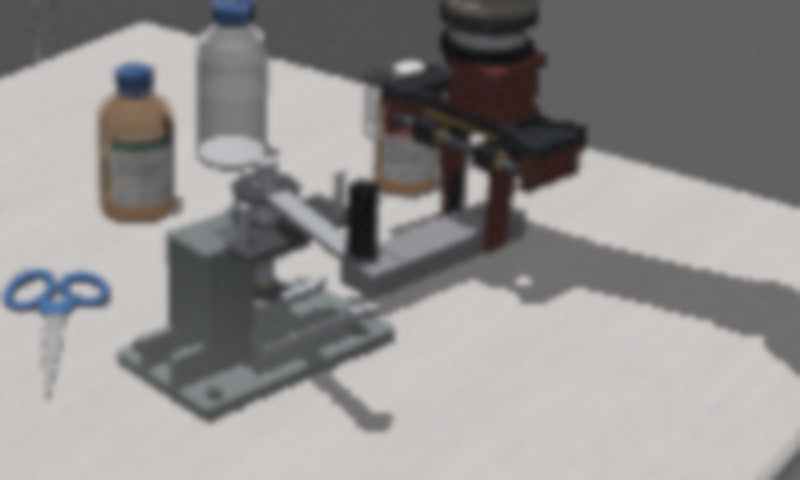

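Request:
move_arm(
  increments=[0.4,1.7,0,0,0,0,3,0.8,3.4,0,0,0,0,3,0.8,3.4,0,0,0,0,3,0.8,3.4,0,0,0,0,3,0.8,3.4,0,0,0,0,3],
)

```text
clock: 4.78
eef_pos: [0.5971, -0.1816, 0.0305]
eef_rot: [[-0.0, 0.216, 0.976], [-0.001, 0.976, -0.216], [-1.0, -0.001, -0.0]]
contact_force: [0.8, -0.2, -3.0]
width: 0.0398
```

```bash
python3 look.py 4
```

```text
4.775 [ 0.59711848 -0.1816009   0.03054165] [[-0.0, 0.216, 0.976], [-0.001, 0.976, -0.216], [-1.0, -0.001, -0.0]] 0.03977428107151115 [ 0.77478641 -0.21290814 -3.0267528 ]
tcp in clamp [ 0.00049762 -0.19559309]
0.055 -0.09 0.014 [411.4  57. ] crop [664. 171.]
-0.055 -0.09 0.014 [216.6  57.6] crop [ 80. 173.]
0.023 -0.075 0.023 [357.5  23.4] crop [502.  70.]
-0.023 -0.075 0.023 [270.1  23.7] crop [240.  71.]
0.055 0 0.014 [402.7 -71.2] crop [ 638. -214.]
-0.055 0 0.014 [225.2 -70.5] crop [ 106. -212.]
```

View pics/w4.png

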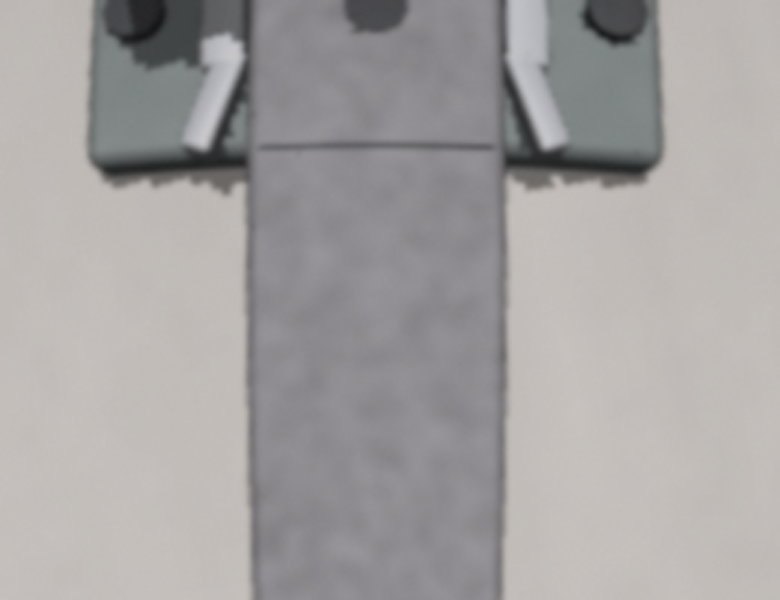

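View pics/s4.png

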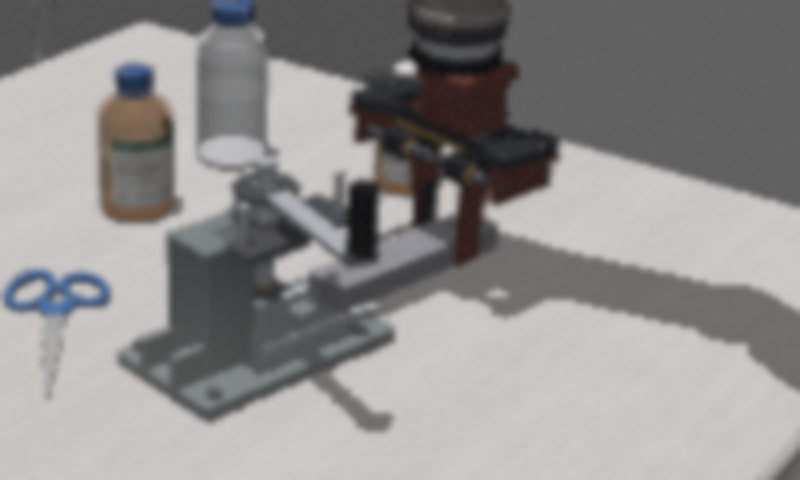

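Request:
move_arm(
  increments=[0.43,1.95,0,0,0,0,3,0.86,3.9,0,0,0,0,3,1.3,5.86,0,0,0,0,3,1.3,5.86,-0.2,0,0,0,3,1.3,5.86,-0.3,0,0,0,3],
)

```text
clock: 5.5
eef_pos: [0.6101, -0.1225, 0.0273]
eef_rot: [[-0.001, 0.215, 0.977], [-0.001, 0.977, -0.215], [-1.0, -0.001, -0.0]]
contact_force: [-0.0, -0.6, -2.7]
width: 0.0399
```

```bash
python3 look.py 5
```

```text
5.5 [ 0.61012196 -0.1224797   0.02732143] [[-0.001, 0.215, 0.977], [-0.001, 0.977, -0.215], [-1.0, -0.001, -0.0]] 0.03986098857844864 [-0.00913313 -0.5904331  -2.7427424 ]
tcp in clamp [ 0.00044952 -0.13505876]
0.055 -0.09 0.014 [411.9 162.4] crop [666. 487.]
-0.055 -0.09 0.014 [216.8 162.6] crop [ 81. 488.]
0.023 -0.075 0.023 [358.9 134.7] crop [507. 404.]
-0.023 -0.075 0.023 [269.4 134.8] crop [238. 404.]
0.055 0 0.014 [411.6   8.1] crop [665.  24.]
-0.055 0 0.014 [217.    8.5] crop [81. 25.]
```

View pics/w5.png

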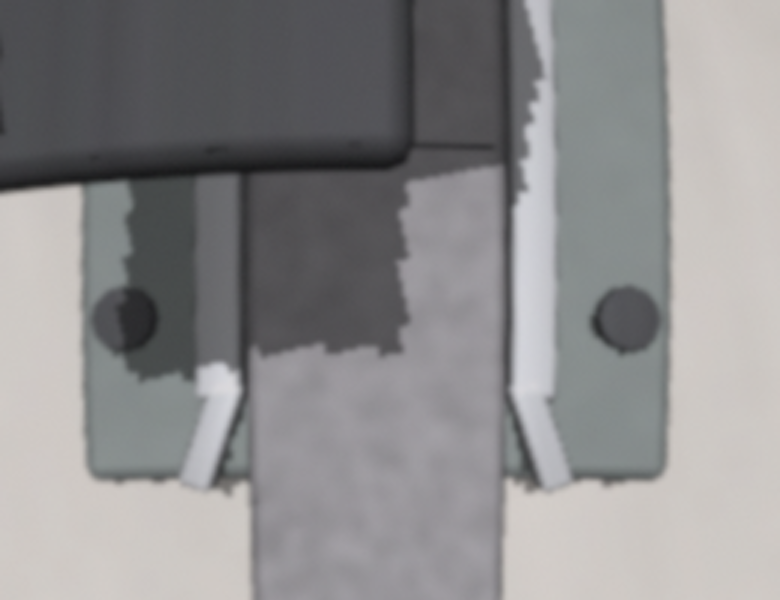

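View pics/s5.png

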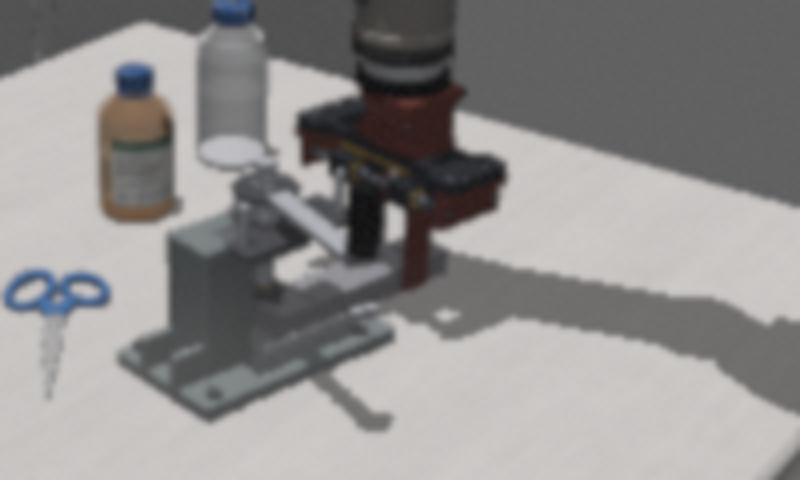

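Request:
move_arm(
  increments=[0.2,0.8,-0.1,0,0,0,3,0.35,1.6,-0.1,0,0,0,3,0.45,2.05,-0.1,0,0,0,3,0.5,2.25,-0.1,0,0,0,3,0.5,2.25,-0.1,0,0,0,3],
)

```text
clock: 6.22
eef_pos: [0.6154, -0.0995, 0.0266]
eef_rot: [[0.0, 0.215, 0.977], [-0.0, 0.977, -0.215], [-1.0, -0.0, 0.0]]
contact_force: [-0.1, 0.8, -2.2]
width: 0.0398
```

Request:
move_arm(
  increments=[0.02,0.1,0,0,0,0,3,0.04,0.2,0,0,0,0,3,0.06,0.3,0,0,0,0,3,0.06,0.3,0,0,0,0,3,0.06,0.3,0,0,0,0,3],
)

```text
clock: 6.85
eef_pos: [0.6159, -0.0969, 0.0266]
eef_rot: [[-0.0, 0.216, 0.977], [-0.0, 0.977, -0.216], [-1.0, -0.0, -0.0]]
contact_force: [-0.3, 0.0, -2.2]
width: 0.0398
```

Request:
move_arm(
  increments=[0.02,0.1,0,0,0,0,3,0.04,0.2,0,0,0,0,3,0.06,0.3,0,0,0,0,3,0.06,0.3,0,0,0,0,3,0.06,0.3,0,0,0,0,3],
)

```text
clock: 7.48
eef_pos: [0.6157, -0.0967, 0.0265]
eef_rot: [[-0.002, 0.217, 0.976], [-0.003, 0.976, -0.217], [-1.0, -0.003, -0.001]]
contact_force: [-2.0, -6.9, -0.6]
width: 0.04
```

```bash
python3 look.py 6
```

```text
7.475 [ 0.6156911 -0.0967336  0.0264897] [[-0.002, 0.217, 0.976], [-0.003, 0.976, -0.217], [-1.0, -0.003, -0.001]] 0.03996310164918037 [-2.01441402 -6.88001132 -0.57394362]
tcp in clamp [ 0.00033716 -0.10871745]
0.055 -0.09 0.014 [409.6 207.7] crop [659. 623.]
-0.055 -0.09 0.014 [219.5 208.2] crop [ 89. 625.]
0.023 -0.075 0.023 [358.1 185.1] crop [504. 555.]
-0.023 -0.075 0.023 [270.4 185.4] crop [241. 556.]
0.055 0 0.014 [413.7  50. ] crop [671. 150.]
-0.055 0 0.014 [214.5  50.8] crop [ 73. 152.]
```

View pics/w6.png

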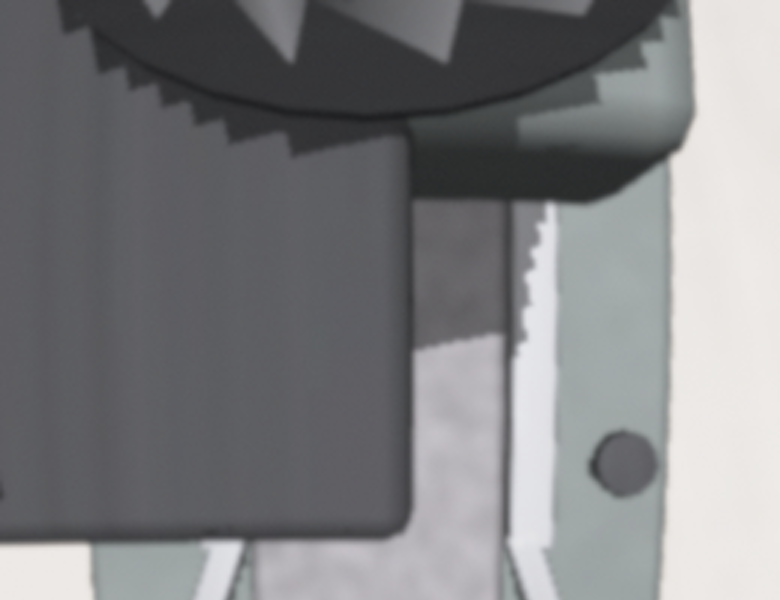

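View pics/s6.png

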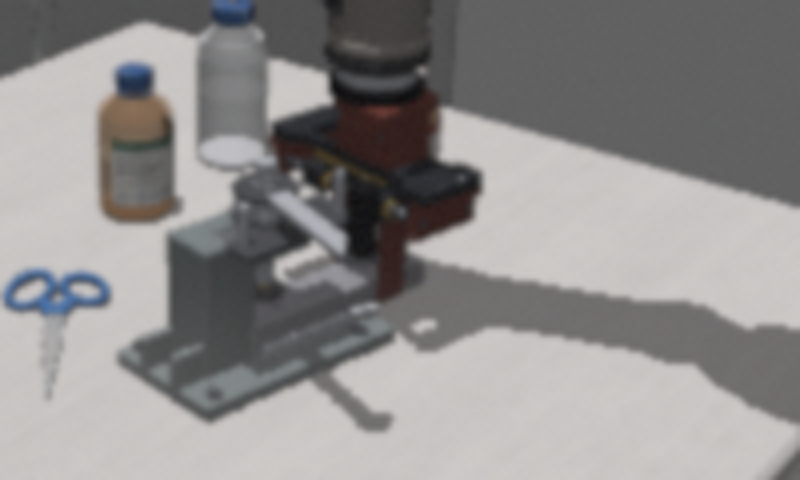

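Request:
move_arm(
  increments=[0,0,-0.1,0,0,0,3,0,0,-0.1,0,0,0,5.5,0,0,-0.1,0,0,0,6.5,0,0,-0.1,0,0,0,6.5,0,0,-0.1,0,0,0,6.5],
)

```text
clock: 8.2
eef_pos: [0.6167, -0.0931, 0.0256]
eef_rot: [[0.0, 0.215, 0.977], [0.0, 0.977, -0.215], [-1.0, 0.0, 0.0]]
contact_force: [0.0, -0.5, 0.8]
width: 0.065
```

Request:
move_arm(
  increments=[0,0,2,0,0,0,6.5,-0.5,-2,4,0,0,0,6.5,-1.5,-6,6,0,0,0,6.5,-2.1,-9.5,7,0,0,0,4,-2.2,-10,7,0,0,0,1],
)

```text
clock: 8.82
eef_pos: [0.5947, -0.1976, 0.0978]
eef_rot: [[0.003, 0.22, 0.975], [-0.002, 0.975, -0.22], [-1.0, -0.002, 0.003]]
contact_force: [0.4, -1.2, -0.2]
width: 0.0487
```

```bash
python3 look.py 7
python3 - <<'E'
from h import *
im=read_camera("top")[:,:,::-1];cv2.imwrite("pics/t7.png",cv2.resize(im[150:290,270:470],None,fx=4,fy=4,interpolation=cv2.INTER_CUBIC))
E
```

```text
8.825 [ 0.59470921 -0.19756609  0.09783855] [[0.003, 0.22, 0.975], [-0.002, 0.975, -0.22], [-1.0, -0.002, 0.003]] 0.04872456256446859 [ 0.36511887 -1.16937428 -0.20283812]
tcp in clamp [ 0.00158689 -0.21170225]
0.055 -0.09 0.014 [383.   53.9] crop [579. 162.]
-0.055 -0.09 0.014 [240.9  55. ] crop [153. 165.]
0.023 -0.075 0.023 [342.8  30.7] crop [458.  92.]
-0.023 -0.075 0.023 [280.6  31.3] crop [272.  94.]
0.055 0 0.014 [378.5 -43.9] crop [ 565. -132.]
-0.055 0 0.014 [244.6 -42.7] crop [ 164. -128.]
```

View pics/w7.png

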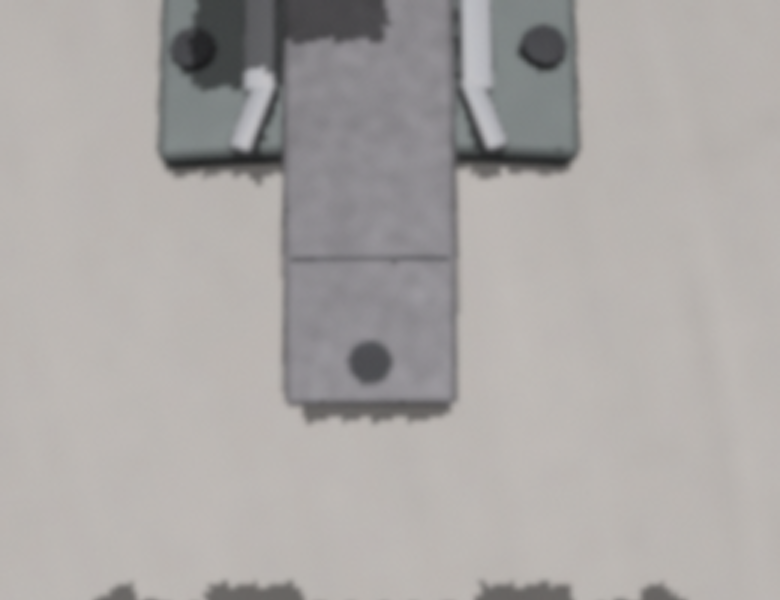

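View pics/t7.png

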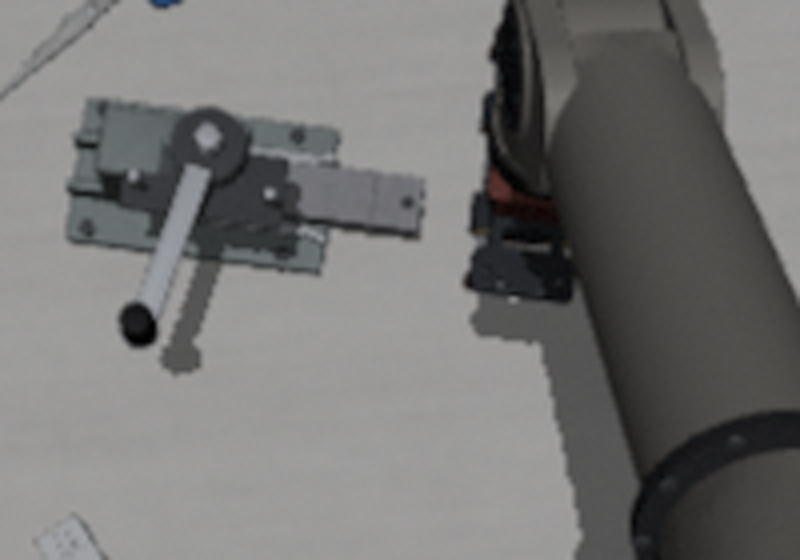

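View pics/s7.png

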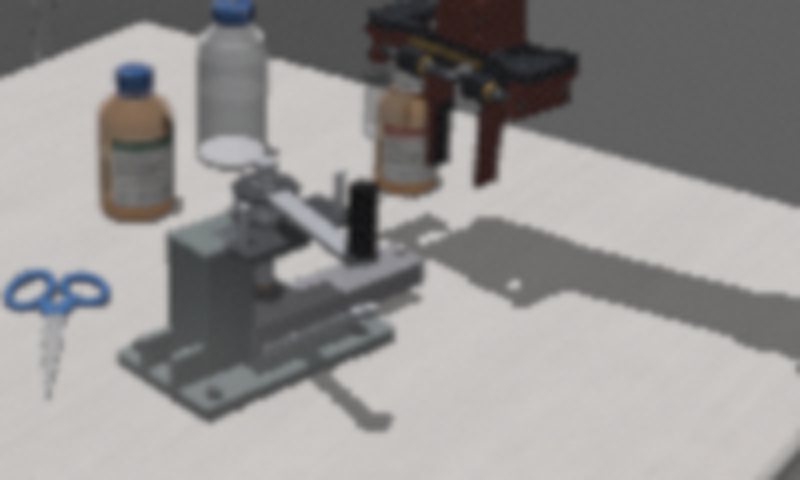

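Run:
```python
from h import *
i=camera_info("wrist")
th=np.radians(-12.45);R=np.array([[np.cos(th),-np.sin(th)],[np.sin(th),np.cos(th)]]);o=np.array([.6388,.0095])
def l(n,u,v,z): return (R.T@(onz(n,u,v,z,i if n=="wrist" else None)[:2]-o)).round(4)
for u,v,z in [(286,401,.038),(455,401,.038),(286,200,.038),(455,200,.038),(162,155,.014),(578,155,.014)]: print("w",l("wrist",190+u/3,v/3,z))
for u,v,z in [(426,178,.038),(418,234,.038),(342,130,.014),(320,272,.014)]: print("t",l("top",270+u/4-.4,150+v/4-.4,z))
```

```text
w [-0.0198 -0.1478]
w [ 0.0187 -0.1478]
w [-0.0197 -0.1012]
w [ 0.0186 -0.1012]
w [-0.0542 -0.0829]
w [ 0.0525 -0.0831]
t [ 0.021  -0.1557]
t [-0.021  -0.1546]
t [ 0.0549 -0.0915]
t [-0.0538 -0.0884]
```

Run:
```python
from h import *
print(state()["joint_positions"].round(1))
c=np.array([.6400,.0096]);th=np.radians(-12.45);R=np.array([[np.cos(th),-np.sin(th)],[np.sin(th),np.cos(th)]])
g0=c+R@(.135*np.array([-np.cos(.195),np.sin(.195)]))
for f in (-.72,-.6,-.45,-.3,-.15,0,.195,.35,.5,.6,.72):
    p=c+R@(.135*np.array([-np.cos(f),np.sin(f)]));print(f,p.round(4),((p-g0)*100).round(2))
```

```text
[ 25.   32.3 -17.2 101.6  12.3  47.9 -10.4]
-0.72 [ 0.5217 -0.0554] [  0.54 -11.91]
-0.6 [ 0.5148 -0.0408] [ -0.15 -10.45]
-0.45 [ 0.5086 -0.0215] [-0.77 -8.52]
-0.3 [ 0.5055 -0.0016] [-1.09 -6.52]
-0.15 [0.5053 0.0187] [-1.1 -4.5]
0 [0.5082 0.0387] [-0.81 -2.5 ]
0.195 [0.5163 0.0637] [0. 0.]
0.35 [0.5261 0.0821] [0.98 1.84]
0.5 [0.5383 0.0983] [2.2  3.46]
0.6 [0.5476 0.1081] [3.13 4.44]
0.72 [0.5601 0.1184] [4.38 5.47]
```

Request:
move_arm(
  increments=[0,0,5,0,0,0.18,5,-1,0,10,0,0,0.36,5,-2,2,14.5,0,0,0.54,5,-4,6,14.5,0,0,0.72,5,-6,11,14.5,0,0,0.9,5],
)

```text
clock: 9.6
eef_pos: [0.5342, -0.0811, 0.2411]
eef_rot: [[0.001, -0.637, 0.771], [0.0, 0.771, 0.637], [-1.0, -0.0, 0.001]]
contact_force: [-0.0, 1.4, 0.0]
width: 0.0499
```

Run:
```python
from h import *
s=state();print(s["joint_positions"].round(1))
```

```text
[ 30.3  17.3 -34.2 105.2  11.   60.8  31.5]
```

Request:
move_arm(
  increments=[-0.6,5,0,0,0,0.18,5,-1.2,10,0,0,0,0.36,5,-1.8,14.6,0,0,0,0.468,5,-1.8,14.6,0,0,0,0.468,5,-1.8,14.6,0,0,0,0.468,5],
)

```text
clock: 10.22
eef_pos: [0.5163, 0.0629, 0.2404]
eef_rot: [[-0.001, -0.914, 0.407], [-0.0, 0.407, 0.914], [-1.0, 0.0, -0.0]]
contact_force: [-0.4, -0.9, -0.1]
width: 0.0501
```

Run:
```python
from h import *
s=state();print(s["joint_positions"].round(1),s["eef_pos"])
i=camera_info("wrist")
im=read_camera("wrist")[:,:,::-1];cv2.imwrite("pics/w8.png",im)
im=read_camera("scene")[:,:,::-1];cv2.imwrite("pics/s8.png",cv2.resize(im[90:240,220:440],None,fx=3.5,fy=3.5))
print(proj("wrist",[.5163,.0637,.198],i),proj("wrist",[*s["eef_pos"][:2],.198],i))
```

```text
[ 22.1  17.  -42.8 107.3  13.2  60.8  40.1] [0.51626397 0.06291042 0.24039562]
[318.02624122 223.17681078] [316.92804809 223.58515721]
```

View pics/w8.png

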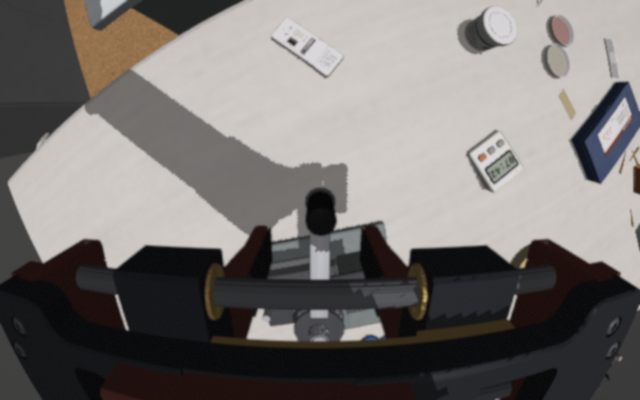

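View pics/s8.png

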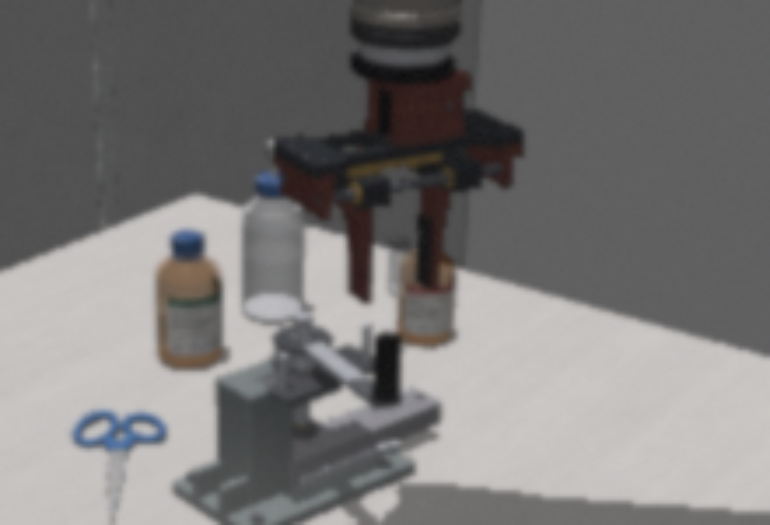

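Request:
move_arm(
  increments=[-0.1,0.2,-4,0,0,0,5,-0.1,0.2,-7.7,0,0,0,5,-0.1,0.2,-7.7,0,0,0,5,-0.1,0.2,-7.7,0,0,0,1.5,-0.1,0.2,-7.7,0,0,0,1.5],
)

```text
clock: 10.95
eef_pos: [0.5167, 0.0644, 0.1652]
eef_rot: [[0.003, -0.913, 0.408], [0.0, 0.408, 0.913], [-1.0, -0.002, 0.001]]
contact_force: [0.4, 0.5, 0.3]
width: 0.034
```

Request:
move_arm(
  increments=[0,0,0,0,0,0,1.5,0,0,0,0,0,0,1.5,0,0,0,0,0,0,1.5,0,0,0,0,0,0,1.5,0,0,0,0,0,0,1.5],
)

```text
clock: 11.58
eef_pos: [0.5163, 0.0647, 0.1646]
eef_rot: [[0.002, -0.913, 0.408], [0.0, 0.408, 0.913], [-1.0, -0.002, 0.001]]
contact_force: [0.1, 1.3, 4.8]
width: 0.0217
```

```bash
cat > arc.py <<'E'
import numpy as np,sys
c=np.array([.6400,.0096]);th=np.radians(-12.45);R=np.array([[np.cos(th),-np.sin(th)],[np.sin(th),np.cos(th)]])
P=lambda f:c+R@(.1352*np.array([-np.cos(f),np.sin(f)]))
def seq(f0,*fs): print(f0,"->",[[float(x) for x in [*((P(f)-P(f0))*100).round(2),round(f0-f,3)]] for f in fs])
if __name__=="__main__":
    seq(.2,.3,.42,.54,.64,.72)
    seq(.72,.56,.4,.24,.08,-.08); seq(-.08,-.24,-.4,-.54,-.66,-.72)
    seq(-.72,-.56,-.4,-.24,-.08,.08); seq(.08,.24,.4,.54,.66,.72)
E
python3 arc.py
```

```text
0.2 -> [[0.61, 1.21, -0.1], [1.49, 2.57, -0.22], [2.53, 3.81, -0.34], [3.51, 4.74, -0.44], [4.36, 5.42, -0.52]]
0.72 -> [[-1.63, -1.41, 0.16], [-3.02, -3.07, 0.32], [-4.13, -4.93, 0.48], [-4.92, -6.94, 0.64], [-5.39, -9.05, 0.8]]
-0.08 -> [[-0.12, -2.16, 0.16], [0.1, -4.31, 0.32], [0.57, -6.14, 0.46], [1.18, -7.64, 0.58], [1.55, -8.36, 0.64]]
-0.72 -> [[-0.89, 1.97, -0.16], [-1.45, 4.06, -0.32], [-1.67, 6.21, -0.48], [-1.55, 8.36, -0.64], [-1.08, 10.47, -0.8]]
0.08 -> [[0.8, 2.01, -0.16], [1.9, 3.87, -0.32], [3.1, 5.33, -0.46], [4.28, 6.44, -0.58], [4.92, 6.94, -0.64]]
```

Request:
move_arm(
  increments=[0.6,1.2,0.1,0,0,-0.1,1.5,1.5,2.55,0.1,0,0,-0.22,1.5,2.55,3.8,0.1,0,0,-0.34,1.5,3.5,4.75,0.1,0,0,-0.44,1.5,4.35,5.4,0.1,0,0,-0.52,1.5],
)

```text
clock: 12.2
eef_pos: [0.5587, 0.1185, 0.1647]
eef_rot: [[-0.001, -0.588, 0.809], [-0.001, 0.809, 0.588], [-1.0, 0.0, -0.002]]
contact_force: [-3.4, -0.6, 3.5]
width: 0.0213
```

Run:
```python
from h import *
from arc import P,c,R
s=state();print(s["eef_pos"],s["joint_positions"].round(0))
d=R.T@(s["eef_pos"][:2]-c);print(np.hypot(*d),np.arctan2(d[1],-d[0]))
im=read_camera("scene")[:,:,::-1];cv2.imwrite("pics/s9.png",cv2.resize(im[100:250,220:440],None,fx=3.5,fy=3.5))
```

```text
[0.55865749 0.11848302 0.16466083] [  8.  25. -34. 105.  17.  54.   3.]
0.13591216237836834 0.7118838691115983
```

View pics/s9.png

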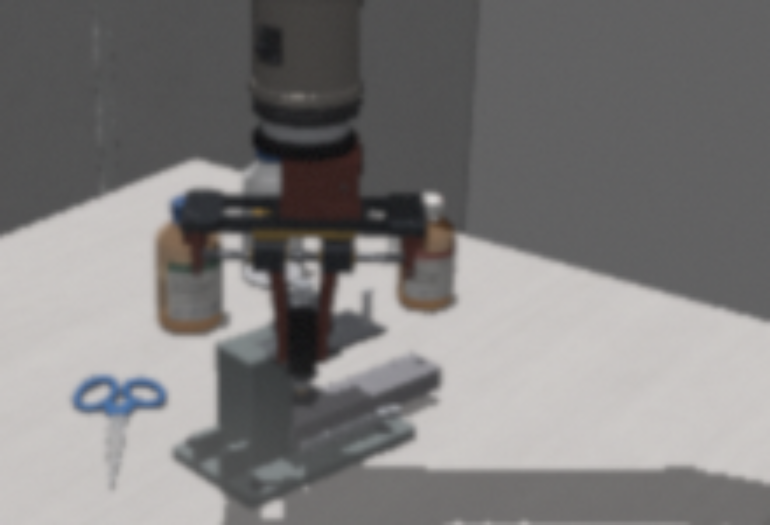

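Request:
move_arm(
  increments=[-1.65,-1.4,0,0,0,0.16,1.5,-3,-3.05,0,0,0,0.32,1.5,-4.15,-4.95,0,0,0,0.48,1.5,-4.9,-6.95,0,0,0,0.64,1.5,-5.4,-9.05,0,0,0,0.8,1.5],
)

```text
clock: 12.88
eef_pos: [0.5062, 0.0272, 0.1648]
eef_rot: [[0.004, -0.991, 0.133], [0.001, 0.133, 0.991], [-1.0, -0.004, 0.001]]
contact_force: [11.7, -0.3, -11.8]
width: 0.0217
```

Request:
move_arm(
  increments=[-0.1,-2.15,0,0,0,0.16,1.5,0.1,-4.3,0,0,0,0.32,1.5,0.55,-6.15,0,0,0,0.46,1.5,1.2,-7.65,0,0,0,0.58,1.5,1.55,-8.35,0,0,0,0.64,1.5],
)

```text
clock: 13.5
eef_pos: [0.5228, -0.0547, 0.1648]
eef_rot: [[0.005, -0.876, -0.483], [0.004, -0.483, 0.876], [-1.0, -0.006, 0.001]]
contact_force: [7.1, 5.2, -8.8]
width: 0.0215
```

Request:
move_arm(
  increments=[-0.9,1.95,0,0,0,-0.16,1.5,-1.45,4.05,0,0,0,-0.32,1.5,-1.65,6.2,0,0,0,-0.48,1.5,-1.55,8.35,0,0,0,-0.64,1.5,-1.1,10.45,0,0,0,-0.8,1.5],
)

```text
clock: 14.12
eef_pos: [0.5102, 0.0478, 0.1647]
eef_rot: [[0.001, -0.954, 0.3], [-0.002, 0.3, 0.954], [-1.0, -0.002, -0.001]]
contact_force: [5.1, -4.2, -2.8]
width: 0.0214
```

Request:
move_arm(
  increments=[0.8,2,0,0,0,-0.16,1.5,1.9,3.85,0,0,0,-0.32,1.5,3.1,5.35,0,0,0,-0.46,1.5,4.3,6.45,0,0,0,-0.58,1.5,4.9,6.95,0,0,0,-0.64,1.5],
)

```text
clock: 14.75
eef_pos: [0.5581, 0.1182, 0.1647]
eef_rot: [[-0.001, -0.589, 0.808], [-0.001, 0.808, 0.589], [-1.0, -0.0, -0.002]]
contact_force: [-4.1, -3.0, 5.2]
width: 0.0213
```

Run:
```python
from h import *
from arc import P,c,R
s=state();print(s["eef_pos"],s["joint_positions"].round(0))
d=R.T@(s["eef_pos"][:2]-c);print(np.hypot(*d),np.arctan2(d[1],-d[0]))
im=read_camera("scene")[:,:,::-1];cv2.imwrite("pics/s10.png",cv2.resize(im[100:250,220:440],None,fx=3.5,fy=3.5))
```

```text
[0.55812312 0.1181634  0.16469552] [  8.  25. -33. 106.  17.  54.   3.]
0.13597733271901194 0.7073287726043733
```

View pics/s10.png

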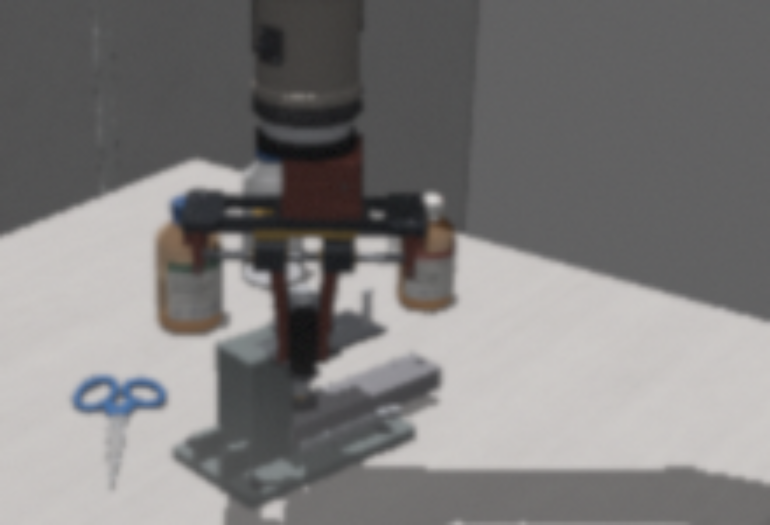

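Request:
move_arm(
  increments=[-1.65,-1.4,0,0,0,0.16,1.5,-3,-3.05,0,0,0,0.32,1.5,-4.15,-4.95,0,0,0,0.48,1.5,-4.9,-6.95,0,0,0,0.64,1.5,-5.4,-9.05,0,0,0,0.8,1.5],
)

```text
clock: 15.42
eef_pos: [0.5059, 0.027, 0.1648]
eef_rot: [[0.004, -0.991, 0.132], [0.001, 0.132, 0.991], [-1.0, -0.004, 0.001]]
contact_force: [12.3, -0.2, -12.4]
width: 0.0211
```

Request:
move_arm(
  increments=[-0.1,-2.15,0,0,0,0.16,1.5,0.1,-4.3,0,0,0,0.32,1.5,0.55,-6.15,0,0,0,0.46,1.5,1.2,-7.65,0,0,0,0.58,1.5,1.55,-8.35,0,0,0,0.64,1.5],
)

```text
clock: 16.05
eef_pos: [0.5226, -0.0548, 0.1648]
eef_rot: [[0.006, -0.875, -0.484], [0.004, -0.484, 0.875], [-1.0, -0.007, 0.001]]
contact_force: [8.8, 5.3, -9.7]
width: 0.0215
```

Run:
```python
from h import *
im=read_camera("scene")[:,:,::-1];cv2.imwrite("pics/s11.png",cv2.resize(im[180:250,270:370],None,fx=8,fy=8,interpolation=cv2.INTER_CUBIC))
```

```text
(no output)
```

View pics/s11.png

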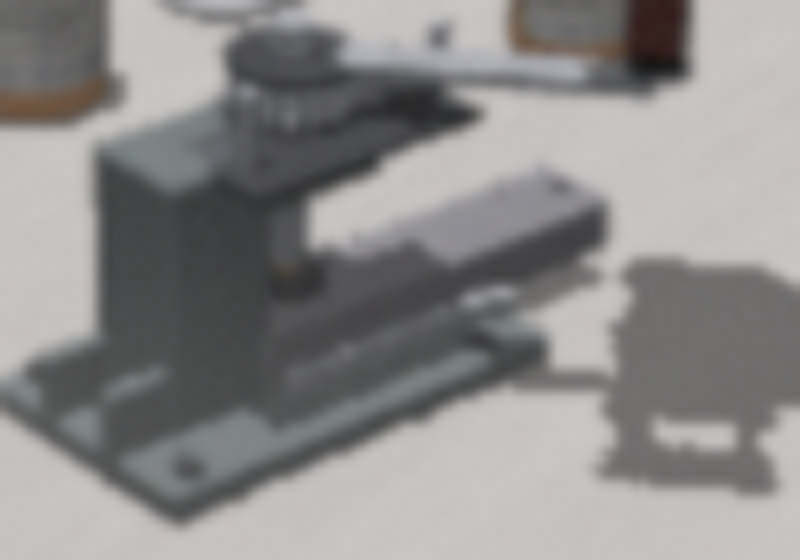

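Request:
move_arm(
  increments=[-0.9,1.95,0,0,0,-0.16,1.5,-1.45,4.05,0,0,0,-0.32,1.5,-1.65,6.2,0,0,0,-0.48,1.5,-1.55,8.35,0,0,0,-0.64,1.5,-1.1,10.45,0,0,0,-0.8,1.5],
)

```text
clock: 16.73
eef_pos: [0.51, 0.0478, 0.1647]
eef_rot: [[0.002, -0.954, 0.299], [-0.001, 0.299, 0.954], [-1.0, -0.003, -0.001]]
contact_force: [6.6, -5.5, -4.7]
width: 0.0219
```

Request:
move_arm(
  increments=[0.8,2,0,0,0,-0.16,1.5,1.9,3.85,0,0,0,-0.32,1.5,3.1,5.35,0,0,0,-0.46,1.5,4.3,6.45,0,0,0,-0.58,1.5,4.9,6.95,0,0,0,-0.64,1.5],
)

```text
clock: 17.35
eef_pos: [0.5578, 0.1181, 0.1647]
eef_rot: [[-0.001, -0.59, 0.808], [-0.001, 0.808, 0.59], [-1.0, -0.0, -0.001]]
contact_force: [-3.2, -2.4, 4.6]
width: 0.0218
```

Request:
move_arm(
  increments=[-1.65,-1.4,0,0,0,0.16,1.5,-3,-3.05,0,0,0,0.32,1.5,-4.15,-4.95,0,0,0,0.48,1.5,-4.9,-6.95,0,0,0,0.64,1.5,-5.4,-9.05,0,0,0,0.8,1.5],
)

```text
clock: 17.98
eef_pos: [0.5058, 0.0267, 0.1648]
eef_rot: [[0.005, -0.991, 0.132], [0.001, 0.132, 0.991], [-1.0, -0.005, 0.001]]
contact_force: [14.4, -1.1, -13.7]
width: 0.0214
```

Request:
move_arm(
  increments=[-0.1,-2.15,0,0,0,0.16,1.5,0.1,-4.3,0,0,0,0.32,1.5,0.55,-6.15,0,0,0,0.46,1.5,1.2,-7.65,0,0,0,0.58,1.5,1.55,-8.35,0,0,0,0.64,1.5],
)

```text
clock: 18.6
eef_pos: [0.5224, -0.0546, 0.1648]
eef_rot: [[0.006, -0.875, -0.484], [0.004, -0.484, 0.875], [-1.0, -0.008, 0.001]]
contact_force: [10.1, 5.4, -10.4]
width: 0.0217
```

```bash
python3 - <<'E'
from h import *
im=read_camera("scene")[:,:,::-1];cv2.imwrite("pics/s12.png",cv2.resize(im[180:250,270:370],None,fx=8,fy=8,interpolation=cv2.INTER_CUBIC))
E
python3 -c "
from arc import *
seq(-.72,-.6,-.48,-.36,-.24,-.12)
seq(-.12,-.06,0,.06,.12,.18);seq(.18,.24,.3,.36,.42,.48);seq(.48,.54,.6,.66,.7,.72)"
```

```text
-0.72 -> [[-0.69, 1.47, -0.12], [-1.21, 3.0, -0.24], [-1.54, 4.59, -0.36], [-1.67, 6.21, -0.48], [-1.61, 7.83, -0.6]]
-0.12 -> [[0.1, 0.8, -0.06], [0.25, 1.6, -0.12], [0.45, 2.39, -0.18], [0.7, 3.16, -0.24], [0.99, 3.92, -0.3]]
0.18 -> [[0.34, 0.74, -0.06], [0.72, 1.45, -0.12], [1.14, 2.15, -0.18], [1.6, 2.81, -0.24], [2.1, 3.45, -0.3]]
0.48 -> [[0.54, 0.61, -0.06], [1.11, 1.18, -0.12], [1.72, 1.72, -0.18], [2.14, 2.05, -0.22], [2.36, 2.21, -0.24]]
```

View pics/s12.png

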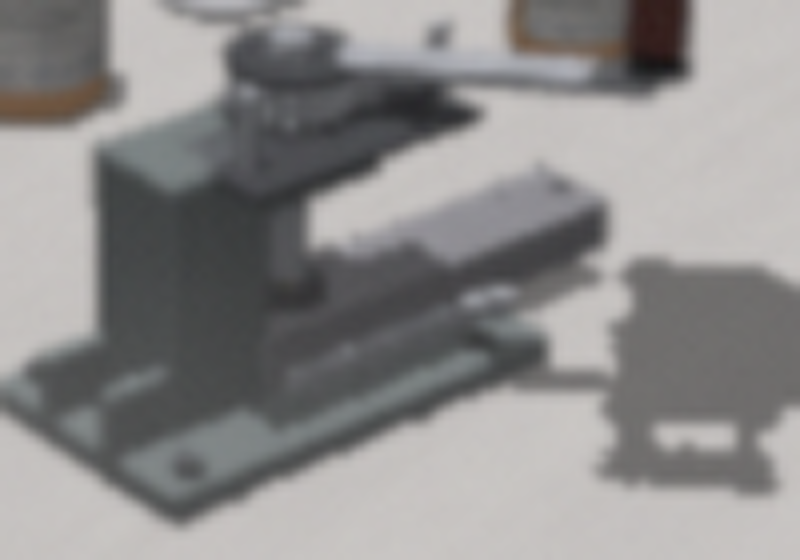

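Request:
move_arm(
  increments=[-0.7,1.45,0,0,0,-0.12,1.5,-1.2,3,0,0,0,-0.24,1.5,-1.55,4.6,0,0,0,-0.36,1.5,-1.65,6.2,0,0,0,-0.48,1.5,-1.6,7.85,0,0,0,-0.6,1.5],
)

```text
clock: 19.27
eef_pos: [0.5053, 0.0218, 0.1648]
eef_rot: [[0.004, -0.995, 0.103], [-0.001, 0.103, 0.995], [-1.0, -0.004, -0.0]]
contact_force: [8.9, -4.4, -7.0]
width: 0.0216
```

Request:
move_arm(
  increments=[0.1,0.8,0,0,0,-0.06,1.5,0.25,1.6,0,0,0,-0.12,1.5,0.45,2.4,0,0,0,-0.18,1.5,0.7,3.15,0,0,0,-0.24,1.5,1,3.9,0,0,0,-0.3,1.5],
)

```text
clock: 19.9
eef_pos: [0.5142, 0.0603, 0.1647]
eef_rot: [[0.001, -0.921, 0.39], [-0.002, 0.39, 0.921], [-1.0, -0.002, -0.001]]
contact_force: [1.9, -4.1, 1.3]
width: 0.0215
```

Run:
```python
from h import *
from arc import P,c,R
s=state()
d=R.T@(s["eef_pos"][:2]-c);print(np.hypot(*d),np.arctan2(d[1],-d[0]),s["contact_force"])
im=read_camera("scene")[:,:,::-1];cv2.imwrite("pics/s13.png",cv2.resize(im[180:250,270:370],None,fx=8,fy=8,interpolation=cv2.INTER_CUBIC))
```

```text
0.13569293806949975 0.16595200163633972 [ 1.92366602 -4.1110754   1.28751045]
```

View pics/s13.png

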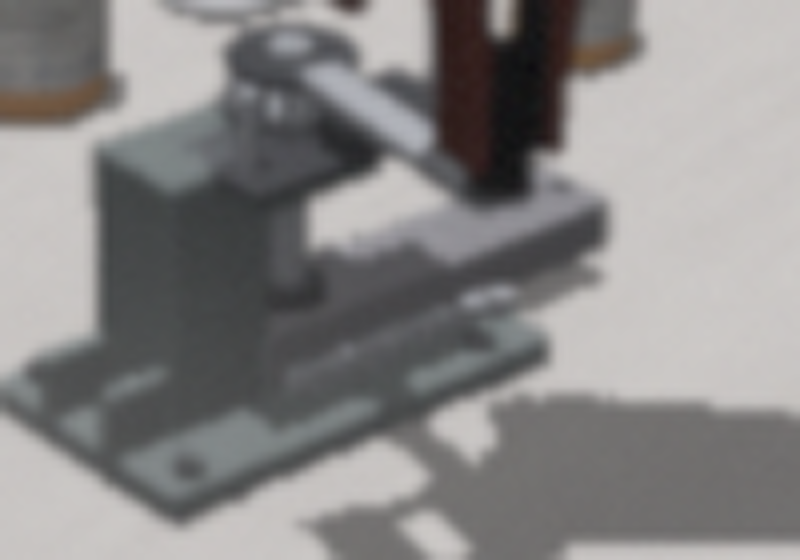

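Request:
move_arm(
  increments=[0.35,0.75,0,0,0,-0.06,1.5,0.7,1.45,0,0,0,-0.12,1.5,1.15,2.15,0,0,0,-0.18,1.5,1.6,2.8,0,0,0,-0.24,1.5,2.1,3.45,0,0,0,-0.3,1.5],
)

```text
clock: 20.58
eef_pos: [0.5342, 0.0953, 0.1647]
eef_rot: [[-0.001, -0.765, 0.644], [-0.001, 0.644, 0.765], [-1.0, -0.001, -0.002]]
contact_force: [-0.9, -3.0, 3.5]
width: 0.0214
```

Request:
move_arm(
  increments=[0.55,0.6,0,0,0,-0.06,1.5,1.1,1.2,0,0,0,-0.12,1.5,1.7,1.7,0,0,0,-0.18,1.5,2.15,2.05,0,0,0,-0.22,1.5,2.35,2.2,0,0,0,-0.24,1.5],
)

```text
clock: 21.2
eef_pos: [0.5559, 0.1167, 0.1646]
eef_rot: [[-0.004, -0.591, 0.806], [-0.003, 0.806, 0.591], [-1.0, -0.0, -0.005]]
contact_force: [-9.1, -5.4, 10.0]
width: 0.0214
```

Run:
```python
from h import *
from arc import P,c,R
s=state()
d=R.T@(s["eef_pos"][:2]-c);print(np.hypot(*d),np.arctan2(d[1],-d[0]),s["contact_force"])
im=read_camera("scene")[:,:,::-1];cv2.imwrite("pics/s14.png",cv2.resize(im[180:250,270:370],None,fx=8,fy=8,interpolation=cv2.INTER_CUBIC))
```

```text
0.13618446512404359 0.6878722851503302 [-9.05244605 -5.41045961  9.95364984]
```

View pics/s14.png

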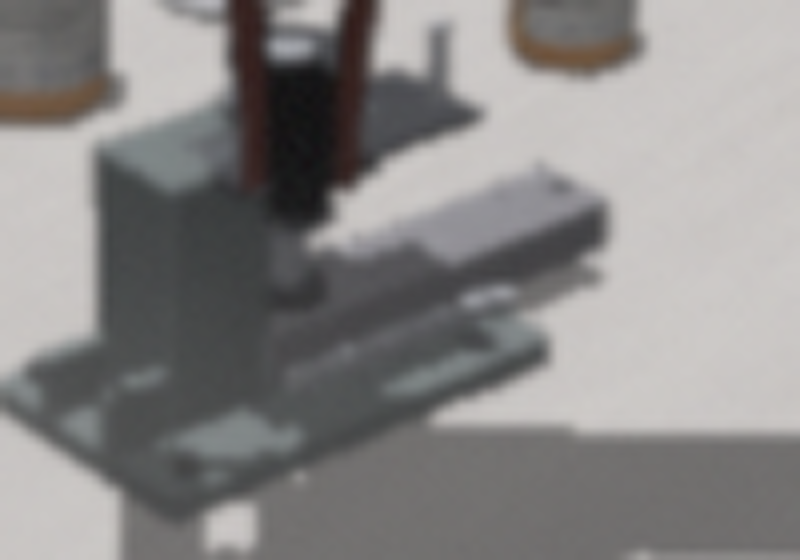

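```bash
python3 -c "
from arc import *
seq(.71,.6,.48,.36,.24,.12);seq(.12,.16,.2,.24,.28,.32);seq(.32,.36,.4,.44,.48,.52)"
```

```text
0.71 -> [[-1.14, -0.96, 0.11], [-2.25, -2.13, 0.23], [-3.22, -3.44, 0.35], [-4.02, -4.85, 0.47], [-4.65, -6.34, 0.59]]
0.12 -> [[0.19, 0.51, -0.04], [0.4, 1.01, -0.08], [0.63, 1.5, -0.12], [0.88, 1.98, -0.16], [1.14, 2.45, -0.2]]
0.32 -> [[0.29, 0.46, -0.04], [0.59, 0.91, -0.08], [0.91, 1.34, -0.12], [1.25, 1.76, -0.16], [1.61, 2.17, -0.2]]
```

Request:
move_arm(
  increments=[-1.2,-0.95,0,0,0,0.11,1.5,-2.3,-2.1,0,0,0,0.23,1.5,-3.3,-3.4,0,0,0,0.35,1.5,-4.1,-4.8,0,0,0,0.47,1.5,-4.75,-6.25,0,0,0,0.59,1.5],
)

```text
clock: 21.88
eef_pos: [0.5119, 0.0544, 0.1647]
eef_rot: [[0.004, -0.941, 0.337], [-0.0, 0.337, 0.941], [-1.0, -0.004, 0.001]]
contact_force: [10.3, -3.2, -8.4]
width: 0.0216
```

Request:
move_arm(
  increments=[0.2,0.5,0,0,0,-0.04,1.5,0.4,1.0,0,0,0,-0.08,1.5,0.65,1.5,0,0,0,-0.12,1.5,0.9,2.0,0,0,0,-0.16,1.5,1.15,2.45,0,0,0,-0.2,1.5],
)

```text
clock: 22.5
eef_pos: [0.5232, 0.0791, 0.1647]
eef_rot: [[0.002, -0.853, 0.523], [-0.001, 0.523, 0.853], [-1.0, -0.002, 0.001]]
contact_force: [3.7, -2.9, -2.3]
width: 0.0215
```

Request:
move_arm(
  increments=[0.3,0.45,0,0,0,-0.04,1.5,0.6,0.9,0,0,0,-0.08,1.5,0.6,0.9,0,0,0,-0.08,1.5,0.6,0.9,0,0,0,-0.08,1.5,0.6,0.9,0,0,0,-0.08,1.5],
)

```text
clock: 23.12
eef_pos: [0.5288, 0.0879, 0.1647]
eef_rot: [[0.002, -0.809, 0.588], [-0.001, 0.588, 0.809], [-1.0, -0.002, 0.0]]
contact_force: [3.2, -3.3, -0.9]
width: 0.0212
```

```bash
python3 -c "
from arc import *
seq(.4,.44,.48,.52);seq(.52,.56,.6,.64);seq(.64,.68,.72)"
```

```text
0.4 -> [[0.32, 0.43, -0.04], [0.66, 0.86, -0.08], [1.02, 1.26, -0.12]]
0.52 -> [[0.37, 0.39, -0.04], [0.76, 0.77, -0.08], [1.16, 1.13, -0.12]]
0.64 -> [[0.42, 0.35, -0.04], [0.85, 0.67, -0.08]]
```

Request:
move_arm(
  increments=[0.3,0.45,0,0,0,-0.04,1.5,0.65,0.85,0,0,0,-0.08,1.5,1.0,1.25,0,0,0,-0.12,1.5,1.0,1.25,0,0,0,-0.12,1.5,1.0,1.25,0,0,0,-0.12,1.5],
)

```text
clock: 23.75
eef_pos: [0.5381, 0.0998, 0.1647]
eef_rot: [[-0.0, -0.733, 0.681], [-0.002, 0.681, 0.733], [-1.0, -0.002, -0.002]]
contact_force: [-0.3, -5.1, 3.3]
width: 0.0215
```

Request:
move_arm(
  increments=[0.35,0.4,0,0,0,-0.04,1.5,0.75,0.75,0,0,0,-0.08,1.5,1.15,1.15,0,0,0,-0.12,1.5,1.15,1.15,0,0,0,-0.12,1.5,1.15,1.15,0,0,0,-0.12,1.5],
)

```text
clock: 24.38
eef_pos: [0.5488, 0.1108, 0.1647]
eef_rot: [[-0.002, -0.646, 0.763], [-0.004, 0.763, 0.646], [-1.0, -0.002, -0.004]]
contact_force: [-3.4, -7.8, 6.2]
width: 0.0211
```

```bash
cat > st.py <<'E'
from h import *
from arc import P,c,R
s=state()
d=R.T@(s["eef_pos"][:2]-c);print(np.hypot(*d),np.arctan2(d[1],-d[0]),"tang",s["contact_force"]@s["eef_rot"][:,2],"rad",s["contact_force"]@s["eef_rot"][:,1])
E
python3 st.py
```

```text
0.13622604010317335 0.6195498470488917 tang -7.640088208975012 rad -3.8167160887895855
```

Request:
move_arm(
  increments=[0.4,0.35,0,0,0,-0.04,1.5,0.85,0.65,0,0,0,-0.08,1.5,0.85,0.65,0,0,0,-0.08,1.5,0.85,0.65,0,0,0,-0.08,1.5,0.85,0.65,0,0,0,-0.08,1.5],
)

```text
clock: 25.0
eef_pos: [0.5564, 0.1172, 0.1646]
eef_rot: [[-0.003, -0.583, 0.812], [-0.004, 0.812, 0.583], [-1.0, -0.001, -0.005]]
contact_force: [-5.9, -7.4, 9.1]
width: 0.0215
```

```bash
python3 st.py
```

```text
0.13622179357493022 0.692995724019081 tang -9.194432497680053 rad -2.6165607359233927
```

Request:
move_arm(
  increments=[-1.65,-1.4,0,0,0,0.16,1.5,-3,-3.05,0,0,0,0.32,1.5,-4.15,-4.95,0,0,0,0.48,1.5,-4.9,-6.95,0,0,0,0.64,1.5,-5.4,-9.05,0,0,0,0.8,1.5],
)

```text
clock: 25.62
eef_pos: [0.5059, 0.0279, 0.1648]
eef_rot: [[0.005, -0.99, 0.143], [0.001, 0.143, 0.99], [-1.0, -0.005, 0.001]]
contact_force: [15.5, -2.0, -13.5]
width: 0.0217
```

Request:
move_arm(
  increments=[-0.1,-2.15,0,0,0,0.16,1.5,0.1,-4.3,0,0,0,0.32,1.5,0.55,-6.15,0,0,0,0.46,1.5,0.55,-6.15,0,0,0,0.46,1.5,0.55,-6.15,0,0,0,0.46,1.5],
)

```text
clock: 26.25
eef_pos: [0.5119, -0.0313, 0.1648]
eef_rot: [[0.006, -0.952, -0.307], [0.003, -0.307, 0.952], [-1.0, -0.006, 0.001]]
contact_force: [10.5, 2.0, -11.4]
width: 0.0214
```

```bash
python3 st.py
python3 - <<'E'
from h import *
im=read_camera("scene")[:,:,::-1];cv2.imwrite("pics/s15.png",cv2.resize(im[180:250,270:370],None,fx=8,fy=8,interpolation=cv2.INTER_CUBIC))
from arc import seq
seq(-.54,-.5,-.46,-.42,-.38,-.34)
seq(-.34,-.3,-.26,-.22,-.18,-.14)
seq(-.14,-.1,-.06,-.02,.02,.06)
E
```

```text
0.13444790431190665 -0.5260387106627239 tang -1.3406013101012737 rad -10.496858864049958
-0.54 -> [[-0.16, 0.52, -0.04], [-0.3, 1.04, -0.08], [-0.42, 1.57, -0.12], [-0.52, 2.1, -0.16], [-0.6, 2.63, -0.2]]
-0.34 -> [[-0.06, 0.54, -0.04], [-0.09, 1.08, -0.08], [-0.1, 1.62, -0.12], [-0.09, 2.16, -0.16], [-0.06, 2.7, -0.2]]
-0.14 -> [[0.05, 0.54, -0.04], [0.13, 1.07, -0.08], [0.22, 1.61, -0.12], [0.34, 2.13, -0.16], [0.48, 2.66, -0.2]]
```

View pics/s15.png

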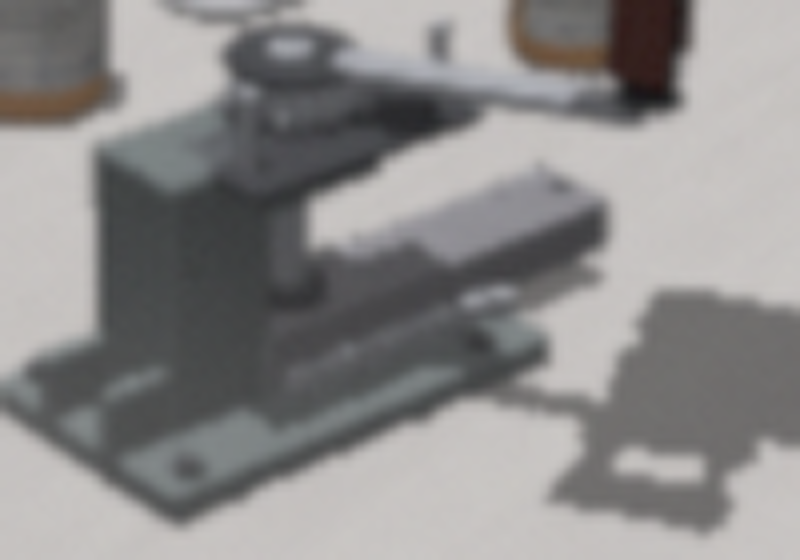

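Request:
move_arm(
  increments=[-0.15,0.5,0,0,0,-0.04,1.5,-0.3,1.05,0,0,0,-0.08,1.5,-0.4,1.55,0,0,0,-0.12,1.5,-0.5,2.1,0,0,0,-0.16,1.5,-0.6,2.65,0,0,0,-0.2,1.5],
)

```text
clock: 26.92
eef_pos: [0.5061, -0.0063, 0.1648]
eef_rot: [[0.006, -0.994, -0.11], [0.001, -0.11, 0.994], [-1.0, -0.006, -0.0]]
contact_force: [11.5, -3.5, -11.2]
width: 0.0216
```

```bash
python3 st.py
```

```text
0.1348161904062726 -0.3358084092332651 tang -4.712426835253937 rad -10.985436579943256
```

Request:
move_arm(
  increments=[-0.05,0.55,0,0,0,-0.04,1.5,-0.1,1.1,0,0,0,-0.08,1.5,-0.1,1.6,0,0,0,-0.12,1.5,-0.1,1.6,0,0,0,-0.12,1.5,-0.1,1.6,0,0,0,-0.12,1.5],
)

```text
clock: 27.55
eef_pos: [0.505, 0.0082, 0.1648]
eef_rot: [[0.005, -1.0, 0.009], [-0.001, 0.009, 1.0], [-1.0, -0.005, -0.001]]
contact_force: [9.7, -5.6, -7.0]
width: 0.0216
```

```bash
python3 st.py
```

```text
0.13503551891709448 -0.22779197854906238 tang -5.518926227558098 rad -9.715785772551971
```

Request:
move_arm(
  increments=[0,0.55,0,0,0,-0.04,1.5,0.03,1.1,0,0,0,-0.08,1.5,0.1,1.65,0,0,0,-0.12,1.5,0.1,1.65,0,0,0,-0.12,1.5,0.1,1.65,0,0,0,-0.12,1.5],
)

```text
clock: 28.18
eef_pos: [0.5054, 0.0231, 0.1647]
eef_rot: [[0.003, -0.992, 0.129], [-0.003, 0.129, 0.992], [-1.0, -0.004, -0.003]]
contact_force: [7.4, -10.4, -2.8]
width: 0.0212
```

```bash
python3 st.py
```

```text
0.1353083511486282 -0.11711246053089182 tang -9.369189630680557 rad -8.627613470085864
```

Request:
move_arm(
  increments=[0.1,0.55,0,0,0,-0.04,1.5,0.2,1.1,0,0,0,-0.08,1.5,0.35,1.6,0,0,0,-0.12,1.5,0.35,1.6,0,0,0,-0.12,1.5,0.35,1.6,0,0,0,-0.12,1.5],
)

```text
clock: 28.8
eef_pos: [0.5076, 0.0377, 0.1647]
eef_rot: [[0.0, -0.969, 0.248], [-0.006, 0.248, 0.969], [-1.0, -0.002, -0.006]]
contact_force: [1.6, -13.9, 3.2]
width: 0.0215
```

```bash
python3 st.py
```

```text
0.13533478679801395 -0.008184325269443134 tang -13.058446907915004 rad -4.955241523125408
```

Run:
```python
from h import *
im=read_camera("scene")[:,:,::-1];cv2.imwrite("pics/s16.png",cv2.resize(im[180:250,270:370],None,fx=8,fy=8,interpolation=cv2.INTER_CUBIC))
from arc import seq
seq(.02,.06,.1,.14);seq(.14,.18,.22,.26);seq(.26,.3,.34,.38)
```

```text
0.02 -> [[0.14, 0.52, -0.04], [0.3, 1.04, -0.08], [0.47, 1.55, -0.12]]
0.14 -> [[0.2, 0.5, -0.04], [0.42, 1.0, -0.08], [0.66, 1.48, -0.12]]
0.26 -> [[0.26, 0.48, -0.04], [0.53, 0.94, -0.08], [0.83, 1.39, -0.12]]
```

View pics/s16.png

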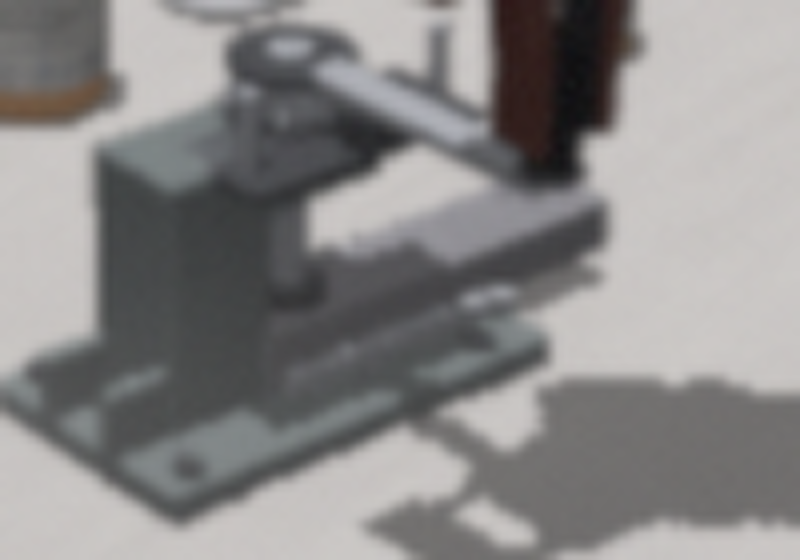

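Request:
move_arm(
  increments=[0.15,0.5,0,0,0,-0.04,1.5,0.3,1.05,0,0,0,-0.08,1.5,0.3,1.05,0,0,0,-0.08,1.5,0.3,1.05,0,0,0,-0.08,1.5,0.3,1.05,0,0,0,-0.08,1.5],
)

```text
clock: 29.48
eef_pos: [0.51, 0.0472, 0.1646]
eef_rot: [[-0.001, -0.945, 0.326], [-0.008, 0.326, 0.945], [-1.0, -0.001, -0.007]]
contact_force: [-0.3, -15.8, 6.5]
width: 0.0215
```

```bash
python3 st.py
```

```text
0.13533137663023126 0.06398520826745453 tang -15.071846223236063 rad -4.899033831400228
```

Request:
move_arm(
  increments=[0.17,0.5,0,0,0,-0.04,1.5,0.35,1.0,0,0,0,-0.08,1.5,0.35,1.0,0,0,0,-0.08,1.5,0.35,1.0,0,0,0,-0.08,1.5,0.35,1.0,0,0,0,-0.08,1.5],
)

```text
clock: 30.1
eef_pos: [0.513, 0.0565, 0.1646]
eef_rot: [[-0.002, -0.916, 0.401], [-0.009, 0.401, 0.916], [-1.0, -0.001, -0.009]]
contact_force: [-2.8, -17.3, 10.1]
width: 0.0216
```

```bash
python3 st.py
python3 - <<'E'
from h import *
im=read_camera("wrist")[:,:,::-1];cv2.imwrite("pics/w16.png",im)
E
```

```text
0.13535927566481318 0.13626490296645913 tang -17.02447901065741 rad -4.418174511837624
```

View pics/w16.png

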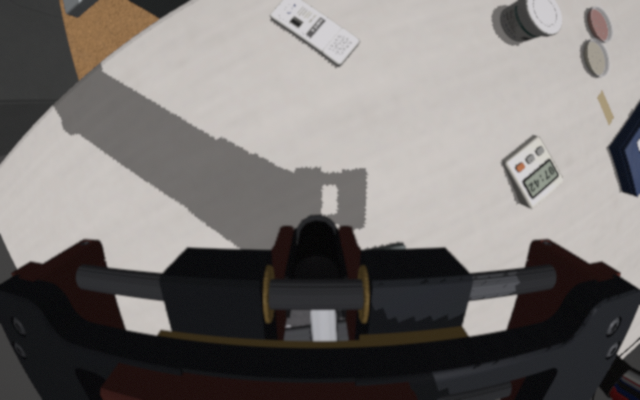

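Request:
move_arm(
  increments=[-0.17,-0.5,0,0,0,0.04,1.5,-0.37,-1.0,0,0,0,0.08,1.5,-0.37,-1.0,0,0,0,0.08,1.5,-0.37,-1.0,0,0,0,0.08,1.5,-0.37,-1.0,0,0,0,0.08,1.5],
)

```text
clock: 30.78
eef_pos: [0.5099, 0.0465, 0.1646]
eef_rot: [[-0.001, -0.945, 0.326], [-0.008, 0.326, 0.945], [-1.0, -0.002, -0.008]]
contact_force: [-0.9, -17.8, 7.3]
width: 0.0219
```

```bash
python3 st.py
```

```text
0.1352730300505847 0.059222743947595954 tang -17.14884335949208 rad -4.969007358479092
```

Request:
move_arm(
  increments=[-0.3,-1.05,0,0,0,0.08,1.5,-0.4,-2.0,0,0,0,0.16,1.5,-0.45,-3.0,0,0,0,0.24,1.5,-0.45,-3.0,0,0,0,0.24,1.5,-0.45,-3.0,0,0,0,0.24,1.5],
)

```text
clock: 31.4
eef_pos: [0.5053, 0.018, 0.1646]
eef_rot: [[-0.001, -0.996, 0.092], [-0.006, 0.092, 0.996], [-1.0, 0.0, -0.006]]
contact_force: [0.3, -13.9, 4.0]
width: 0.0214
```

```bash
python3 st.py
```

```text
0.13492145497050193 -0.15479950531704126 tang -13.834197401253666 rad -1.5960894369947372
```

Request:
move_arm(
  increments=[0,-1.1,0,0,0,0.08,1.5,0.1,-2.2,0,0,0,0.16,1.5,0.3,-3.2,0,0,0,0.24,1.5,0.3,-3.2,0,0,0,0.24,1.5,0.3,-3.2,0,0,0,0.24,1.5],
)

```text
clock: 32.02
eef_pos: [0.5072, -0.0114, 0.1646]
eef_rot: [[-0.002, -0.989, -0.149], [-0.003, -0.149, 0.989], [-1.0, 0.003, -0.003]]
contact_force: [-3.5, -7.1, 6.1]
width: 0.0211
```

```bash
python3 st.py;python3 - <<'E'
from h import *
im=read_camera("scene")[:,:,::-1];cv2.imwrite("pics/s17.png",cv2.resize(im[180:250,270:370],None,fx=8,fy=8,interpolation=cv2.INTER_CUBIC))
E
```

```text
0.13444576494603092 -0.374261677141836 tang -6.546699446544833 rad 4.524552224112537
```

View pics/s17.png

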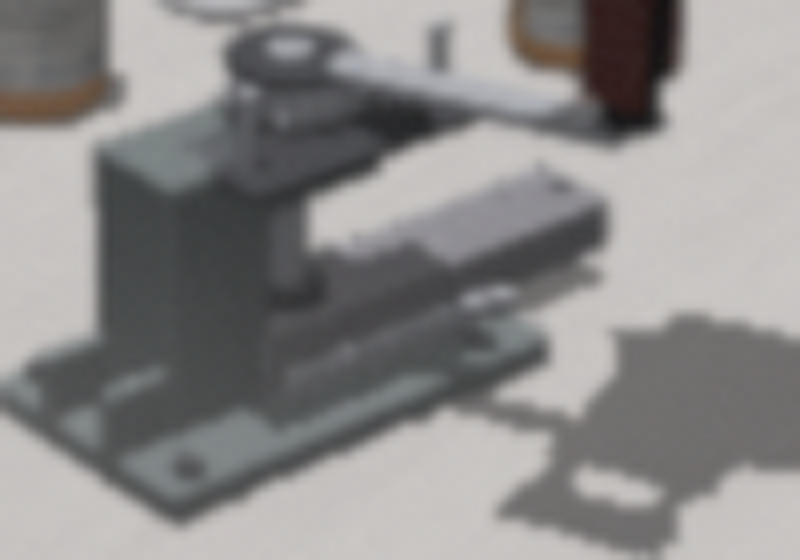

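Request:
move_arm(
  increments=[0,0,0,0,0,0,3.5,0,0,0,0,0,0,5,0,0,0,0,0,0,5,0,0,0,0,0,0,5,0,0,0,0,0,0,5],
)

```text
clock: 32.7
eef_pos: [0.5085, -0.0081, 0.1646]
eef_rot: [[0.0, -0.989, -0.15], [0.001, -0.15, 0.989], [-1.0, -0.0, 0.001]]
contact_force: [1.1, -0.0, -0.4]
width: 0.0503
```

```bash
python3 st.py;python3 - <<'E'
from h import *
print(state()["contact_force"])
im=read_camera("wrist")[:,:,::-1];cv2.imwrite("pics/w18.png",im)
E
```

```text
0.1326513973263427 -0.35117935473990847 tang -0.18574784075621026 rad -1.127606491169978
[ 1.14286289 -0.01378333 -0.42177825]
```

View pics/w18.png

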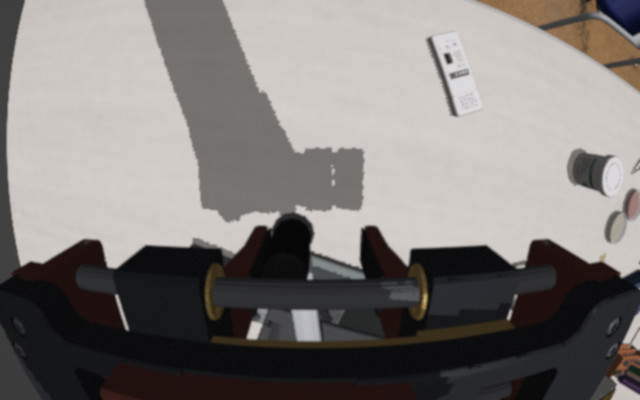

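Request:
move_arm(
  increments=[0,0,3,0,0,0,5,0,0,7,0,0,0,5,-0.5,-1,10,0,0,0,5,-1,-5,12,0,0,0,5,-2,-10,12,0,0,0,5],
)

```text
clock: 33.38
eef_pos: [0.4896, -0.1083, 0.2867]
eef_rot: [[0.004, -0.988, -0.153], [-0.0, -0.153, 0.988], [-1.0, -0.004, -0.001]]
contact_force: [1.1, -0.4, -0.9]
width: 0.05
```

Run:
```python
from h import *
s=state();print(s["clock"],s["eef_pos"],s["contact_force"])
im=read_camera("scene")[:,:,::-1];cv2.imwrite("pics/scene19.png",im);cv2.imwrite("pics/s19.png",cv2.resize(im[180:250,270:370],None,fx=8,fy=8,interpolation=cv2.INTER_CUBIC))
im=read_camera("top")[:,:,::-1];cv2.imwrite("pics/t19.png",cv2.resize(im[130:270,270:470],None,fx=4,fy=4,interpolation=cv2.INTER_CUBIC))
for h in (.163,.145,.141): print(h,(proj("scene",[.6395,.0095,h])-[270,180])*8+3.5)
# strips: spindle top
rows=[]
a=cv2.imread("pics/scene0.png")[180:250,270:370];a=cv2.resize(a,None,fx=8,fy=8,interpolation=cv2.INTER_CUBIC)
L=[a]+[cv2.imread(f"pics/s{k}.png") for k in (11,12,15,19)]
cv2.imwrite("pics/strip.png",cv2.resize(np.hstack([x[0:340,210:370] for x in L]),None,fx=1,fy=1))
```

```text
33.375 [ 0.48964379 -0.10825001  0.28666362] [ 1.10931381 -0.39162472 -0.8715088 ]
0.163 [293.01787066  -5.76697127]
0.145 [292.41100972  38.88653387]
0.141 [292.2771216   48.73817087]
```

View pics/strip.png

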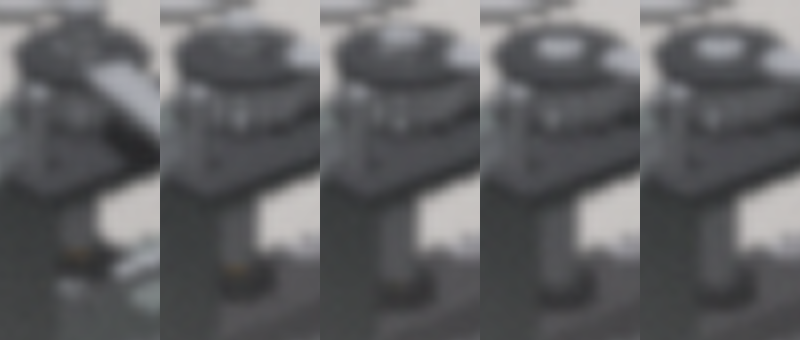

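View pics/t19.png

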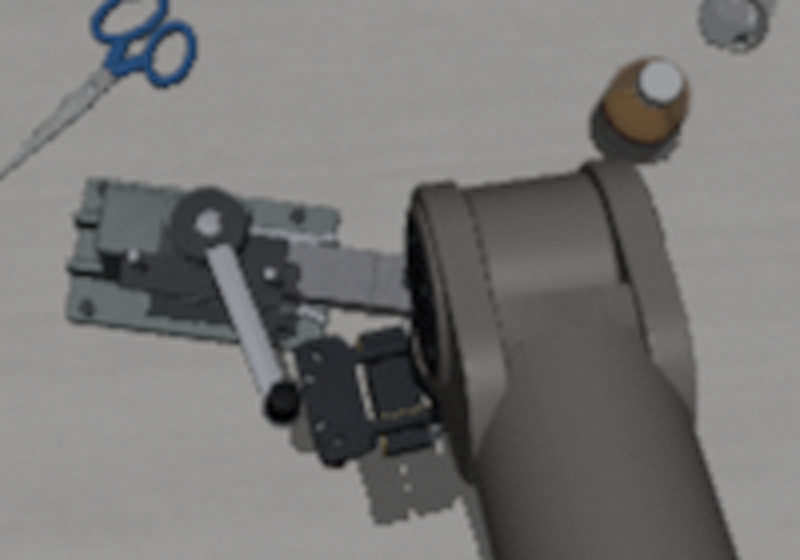

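```bash
python3 -c "
from plant import *
print(job_done())"
```

```text
the job is handed in; nothing more can be done
None
```

The bar is clamped and the job was handed in at about 33 s of the 64 s. No verdict was reported.

**Insertion:** I gripped the bar near its outer end and slid it between the lips until about 7 N of resistance at the stop. After release, two camera views put the outer end 65 mm beyond the plate edge, as expected when home, and within about 1 mm of centre. The bar's end was at the same pixels in the later scene pictures.

**Clamping:** I held the lever grip and gave it about four full strokes plus two check strokes.
- In the last pictures the spindle top was nearly flush with the hub, about 142 mm high, which matches the nut at its end stop.
- It stayed in the same place before and after the final forced stroke, while the grip force rose to about 17 N. The brownish collar above the foot was no longer visible.
- From this I infer the spring is squeezed well past 3 mm. There was no direct reading of the foot or the nut.

**Checks that disagreed:**
- The grip force partly persisted when I swung the lever back, and the lever sprang back about 1 cm when released. I take this as the pawl being loaded against the end stop.
- One wrist-camera reading placed the clamp 7 mm off along the channel, but the distances relative to the plate agreed.

**End state:** The arm is clear of everything, with no contact force. The reagent bottle is at its original pixels. I never established which of two white jars is the specimen jar, but the arm worked well clear of both.

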